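Load the ring castings into the polishing barrel and lock its hatch

TASK

Drop the two signet-ring castings from the soldering block into the open hatch of the polishing barrel, then swing the hatch lid fully shut and lock it: push its wing stud in and turn it a quarter turn clockwise, so that it seats and stays. The ring with the mounted stone must not be tumbled: leave it on the soldering block, and leave the jar, the cup and the charcoal block standing where they are.

Things in the scene. Friction and masses are not known exactly. Their poses are not given: they have to be found in the camera images.
- polisher: fixed bench barrel polisher: grey base 165 x 262 mm, top at 18 mm; motor box 118 mm high on its left; between two end stands a black hexagonal barrel, axis level 108 mm above the bench, 140 mm across flats, 162 mm long, parked, not turning. Its hatch face leans 35 deg, facing up and to the front. Origin: underside, below the axis middle; x from the machine's front to its back, y along the axis
- barrel_middle (a point): centre of the hollow barrel (inside 128 mm across flats, 150 mm long). Axes: z square out of the hatch face (up and to the front, 35 deg from vertical), x up the slope of that face (to the back and up), y along the barrel's axis. The bench stands between the side walls of a hutch (y about 0.44 and -0.49 m, from x 0.38 m on), with a shelf 0.35 m up beyond x 0.76 m
- mouth (a point): centre of the hatch opening, level with its rubber lip (4 mm wide, 3 mm high); axes as barrel_middle. The opening is 50 mm along x, 100 mm along y. The lid's hinge line runs along y, at 37 mm from here along x and 3 mm along z. The open lid leans to the front over the mouth: a gripper held upright does not clear it, one held along z does
- lid (a joint): hatch lid, rad: 0 = shut, 1.75 to 2.1 at the start (open), stop at 2.2. The stiff hinge holds the lid wherever it is left; about 2 N at the free edge move it
- lid_edge (a point): middle of the lid's free edge, on its outer face. The lid is an aluminium plate 5 mm thick, 124 mm along the hinge, its free edge 90 mm from the hinge line; its outer face lies 3 mm outside the plane through the hinge line. Axes move with the lid: x from free edge to hinge, y along the hinge, z out of the outer face; shut, they are those of the mouth
- wing (a point): middle of the steel wing of the quarter-turn stud on the lid's outer face, 13 mm from the free edge, mid-length. Wing 30 mm long (x), 9 thick (y), 16 high (z), on a round flange 26 mm across. z points out of the lid along the stud's axis. With the stud out this point is 20 mm above the lid's outer face, 8 mm above the flange's top; it moves and turns with the stud
- stud_push (a joint): how far the stud is pushed in, m: 0 = sprung out, 0.007 = stop; spring 3 N at rest, 8 N at the stop. With the lid shut its cross pin stands in a slotted cam plate on the barrel: pushed 4.5 mm or more it clears the slot and can turn; let go after the quarter turn it springs into a seat, staying in by about 2 mm and holding the lid. It enters only at 0 turn
- stud_turn (a joint): turn of the stud, rad: 0 = unlocked (wing square to the hinge line, as at the start), growing clockwise as seen from outside the lid; about 1.57 = locked (wing along the hinge line), stop at 1.60. It turns easily (below 0.1 N m)
- signet_a: signet-ring casting, brass, lying on its side on the soldering block: band 25 mm across outside, 19 inside, 10 high, with a flat table 17 mm wide, its face 17 mm from the ring's middle, and a short sprue stub opposite; about 18 g. Origin: underside, middle of the hole; z up along the hole; x to the flat table. Grasp across y, 25 mm
- signet_b: the other signet-ring casting, the same as signet_a
- stone_ring: finished ring, brass, lying on its side on the same block: the same 25 mm band, but with a narrow claw head and a clear cut stone 10 mm across, standing out to 22 mm from the ring's middle. Origin and axes as signet_a, x to the stone. It stays on the block
- honeycomb_block: white perforated ceramic soldering block 94 x 150 mm, 12.5 mm high, lying loose on the bench, the three rings in a row along its length (y), about 48 mm apart, in any order. Origin: middle of its underside
- flux_jar: small white jar, 46 mm across, 41 mm high, bystander. Origin: middle of its underside
- metal_cup: footed steel cup, 65 mm across, 49 mm high, bystander. Origin: middle of its underside
- charcoal_block: black charcoal block 45 x 71 x 22 mm, bystander. Origin: middle of its underside

How it is judged:
By the outcome, as a careful person would: the job done as asked, in the order asked, and still so for the second after the job is handed in, with the robot touching nothing.
It also fails if it takes over 70 s, if anything falls off the work surface, if the arm or the gripper's body presses on something with over 40 N, if the wrist force passes 120 N, or if a joint passes its speed limit or range.

ROBOT

A 7-joint arm with a two-finger parallel gripper is mounted at the origin on a cart in front of the work surface, level with it; the furniture and walls round the work are solid. World frame = base frame: x ahead of the robot, y to its left, z up, the work surface at z = 0. Lengths are in m, angles in rad, forces in N, time in s.
With the tool pointing down it reaches from about 0.425 to 1.025 m from the base axis. Payload 9.4 kg.
Tool frame: the origin (TCP) lies midway between the tips of the shut fingers; the grasp point (between the pads) lies 19 mm behind it; z points along the fingers, y is the direction in which the jaws open and shut (so a half turn about z gives the same grasp; the last joint's range is limited). The gripper opens to 85 mm and grips with 20 to 120 N. Pads are 22 mm wide; open, the fingers measure 114 mm over their backs; the gripper's body (76 mm by 85 mm) begins 54 mm behind the grasp point. The pads swing forward as they close: fully open they stand 13 mm farther back than shut.
Start: joints at [1.215, 0.599, -0.003, 1.599, 0.002, 0.943, -0.08], TCP at [0.2, -0.697, 0.231] pointing down, gripper open.
Joint ranges: [-2.57, 2.57], [-0.35, 1.97], [-1.29, 1.29], [0.11, 2.56], [-1.05, 4.19], [0.11, 1.86], [-2.63, 2.63]. Speed limits (rad/s): [2.22, 2.22, 3.01, 3.01, 3.14, 3.14, 3.14].

INTERFACE

Orientations are given as [roll, pitch, yaw] about the fixed x, y, z axes, in that order (R = Rz(yaw) Ry(pitch) Rx(roll)).
In Python, from station import env, imaging, job gives the robot as it stands. The module is installed in compiled form; this text tells all that it offers.
- The arm moves only by the tool step_arm, never from a script. Its argument "increments" is a list of rows, each a list of 6 numbers: the shift along the tool's x, y, z in m, then the turn, a rotation vector about the tool's x, y, z in degrees. A call has 1 to 12 rows; each row is the pose to reach, as a shift and turn from the pose measured when the call began, along the tool's axes at that moment; what a row does not reach only later rows make up. A row lasts 1/10 s, in which the tool goes at most 50 mm and 8.59 degrees, less where a joint would pass 70% of its speed; a pose out of reach is approached as far as the arm can. A call with a gripper value outside its range is refused whole. "hand" is the finger opening in m, from 0 to 0.0854, set as the call begins (left out, the last holds). The fingers move at their own pace and stop on an object; "grip_force" is the grip in N (left out, the last holds). Time passes only in rows, so rows that repeat a pose let the fingers close. It gives the time, the measured TCP pose, the force and the opening at its end, in the units of the state.
- env.get_state(): the state, without advancing time (a new reading comes with each control period).
- imaging.read_camera(name): name is "side" or "top"; returns a dict with "img" (400x640x3 uint8, red, green, blue), "intrinsics" (3x3 intrinsics, pixels), "D" ([k1, k2, p1, p2, k3] as OpenCV has them; the pictures are not rectified), "rvec" (rotation vector, rad) and "tvec" (3), from world to camera coordinates, as OpenCV has them. Camera axes: x right, y down, z forward; pixel columns grow to the right and rows downward; lengths in m; the calibration is good to about 2 mm. A picture is of the moment at which its call begins. There is no depth.
- job.job_done(): hands the job in, once; it reports no verdict.
The state is a dict: "time": time; "joints": joint angles; "qd": joint speeds; "tau": joint torques, N m; "ee_pos": TCP position; "eef_rot": TCP orientation; "force": force on the tool from outside, world axes, zero at the start; "ft_torque": the same for the moment, N m; "grip_width": finger opening in m.
Only numpy, scipy, OpenCV 4.12 (cv2) and the standard library are available. Lean on these libraries where they do the work, as an engineer would, in place of code of your own. Each camera call takes 0.05 s, during which the arm holds its last target.

## Working session

There is one attempt and no reset: what is moved stays moved. The work goes in short steps, Python scripts to look and compute and a tool call to move; the robot and the scene stay as the last step left them, time stands still between calls to the robot, and variables do not carry over. Pictures are saved under pics/ and viewed, and the job is handed in when it is done.

Besides the shell and the picture viewer there is one more tool, called after "Call:" as name(argument=value, ...) on one line, values as JSON. step_arm: Moves the arm, as the interface text tells. Its arguments: {"type":"object","properties":{"increments":{"type":"array"},"hand":{"type":"number"},"grip_force":{"type":"number"}},"required":["increments"]}

```bash
mkdir -p pics; ls
python3 - <<'E'
from station import env, imaging, job
import cv2, numpy as np
s=env.get_state()
for k,v in s.items(): print(k,np.round(v,4))
for n in("side","top"):
    c=imaging.read_camera(n)
    cv2.imwrite(f"pics/{n}0.png",c["img"][:,:,::-1])
    R=cv2.Rodrigues(np.array(c["rvec"],float))[0]
    print(n,c["intrinsics"],c["D"],"cam pos",-R.T@np.array(c["tvec"]).ravel(),"fwd",R[2])
print(env.get_state()["time"])
E
```

```text
pics
time 0.0
joints [ 1.2153  0.6001 -0.0025  1.6002  0.0018  0.9429 -0.0798]
qd [-0.0004  0.      0.0004  0.0012 -0.0007 -0.0003  0.    ]
tau [ 9.0000e-04 -7.7646e+01  1.5650e+00 -2.5801e+01  1.2300e-02  8.9000e-03
  0.0000e+00]
ee_pos [ 0.1993 -0.6965  0.2304]
eef_rot [-3.140e+00  2.000e-04  2.788e-01]
force [-0.7978 -0.1096  0.4258]
ft_torque [ 0.0075 -0.0285 -0.0562]
grip_width 0.0853
side [[478.13699451   0.         320.10944403]
 [  0.         478.13699451 199.72748767]
 [  0.           0.           1.        ]] [0.03076509 0.         0.         0.         0.        ] cam pos [0.24444086 0.51186483 0.71685622] fwd [ 0.44609418 -0.62841043 -0.63726001]
top [[374.68238675   0.         325.26778667]
 [  0.         374.68238675 202.14918656]
 [  0.           0.           1.        ]] [-0.01869356  0.          0.          0.          0.        ] cam pos [ 0.49148616 -0.03631621  0.97897721] fwd [ 1.87710918e-01  1.90095582e-04 -9.82224300e-01]
0.1
```

View pics/side0.png

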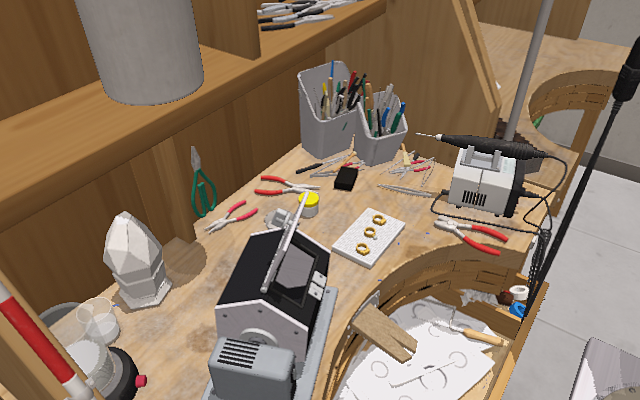

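View pics/top0.png

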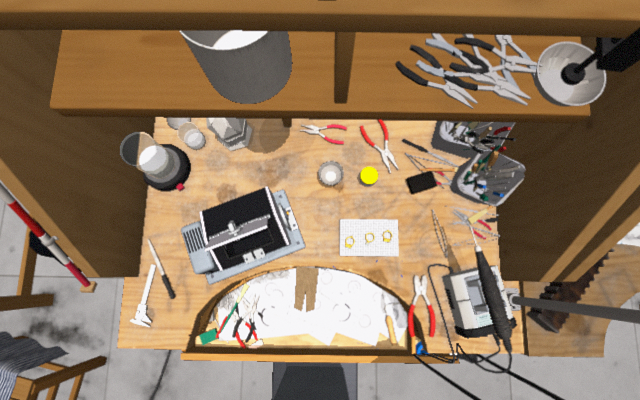

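The side view shows the polisher at about (270,290) and the block with three rings at (370,235). In the top view, the rings are at (349,242), (369,238) and (387,237), and the polisher is at (240,232). Next I'll enlarge both areas.

```bash
cat > h.py <<'E'
from station import env, imaging, job
import cv2, numpy as np
class Cam:
    def __init__(s,n):
        c=imaging.read_camera(n); s.img=c["img"]; s.K=np.array(c["intrinsics"],float); s.D=np.array(c["D"],float)
        s.rv=np.array(c["rvec"],float); s.tv=np.array(c["tvec"],float).ravel()
        s.R=cv2.Rodrigues(s.rv)[0]; s.o=-s.R.T@s.tv
    def ray(s,uv):
        p=cv2.undistortPoints(np.array(uv,float).reshape(-1,1,2),s.K,s.D).reshape(-1,2)
        d=np.c_[p,np.ones(len(p))]@s.R
        return d/np.linalg.norm(d,axis=1)[:,None]
    def plane(s,uv,z):
        d=s.ray(uv); return s.o+d*((z-s.o[2])/d[:,2])[:,None]
    def plane2(s,uv,p0,n):
        d=s.ray(uv); return s.o+d*(((p0-s.o)@n)/(d@n))[:,None]
    def proj(s,P):
        return cv2.projectPoints(np.array(P,float).reshape(-1,1,3),s.rv,s.tv,s.K,s.D)[0].reshape(-1,2)
    def crop(s,x0,y0,x1,y1,f,name):
        im=cv2.resize(s.img[y0:y1,x0:x1,::-1],None,fx=f,fy=f,interpolation=cv2.INTER_CUBIC)
        cv2.imwrite(name,im)
def tri(c1,u1,c2,u2):
    d1=c1.ray(u1);d2=c2.ray(u2);out=[]
    for a,b in zip(d1,d2):
        A=np.c_[a,-b]; t=np.linalg.lstsq(A,c2.o-c1.o,rcond=None)[0]
        p,q=c1.o+t[0]*a,c2.o+t[1]*b; out.append(np.r_[(p+q)/2,np.linalg.norm(p-q)])
    return np.array(out)
E
python3 - <<'E'
from h import *
s=Cam("side");t=Cam("top")
s.crop(320,195,420,275,8,"pics/s_rings.png"); t.crop(330,210,410,265,8,"pics/t_rings.png")
s.crop(200,180,350,400,2.7,"pics/s_pol.png"); t.crop(175,180,310,285,5,"pics/t_pol.png")
np.savez("c0.npz",s=s.img,t=t.img)
E
```

```text
(no output)
```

View pics/s_rings.png

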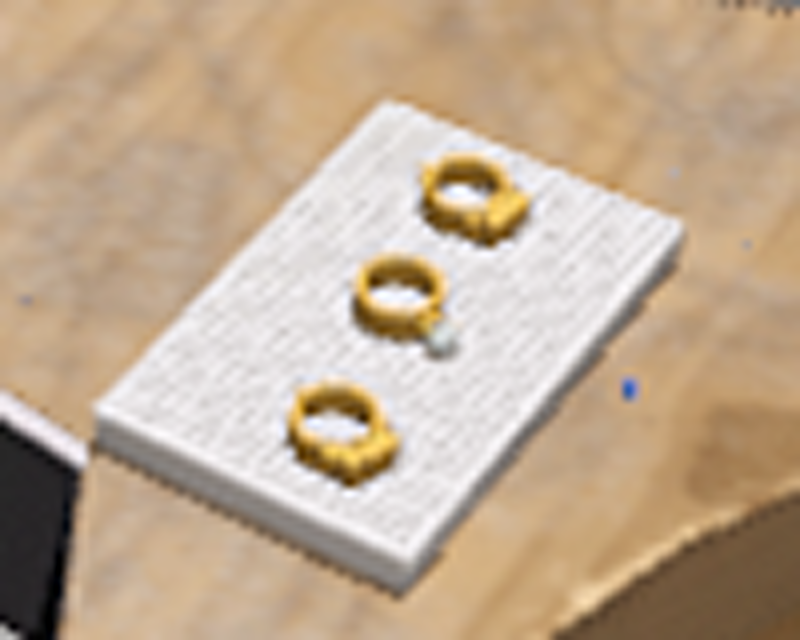

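View pics/t_rings.png

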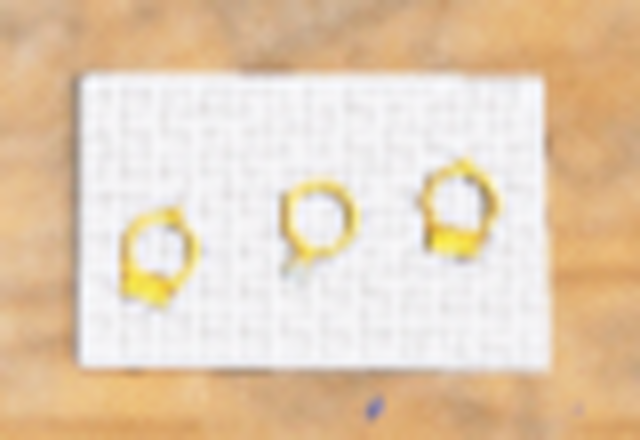

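View pics/s_pol.png

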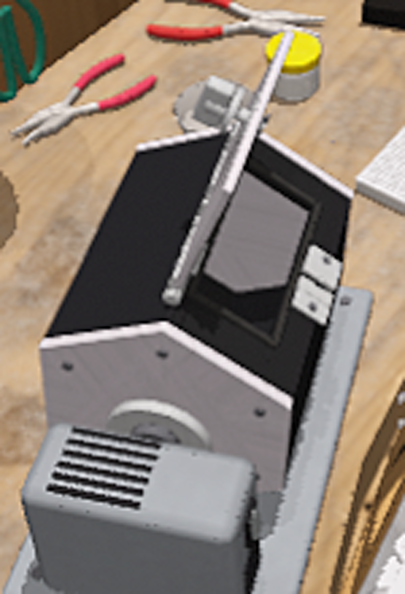

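View pics/t_pol.png

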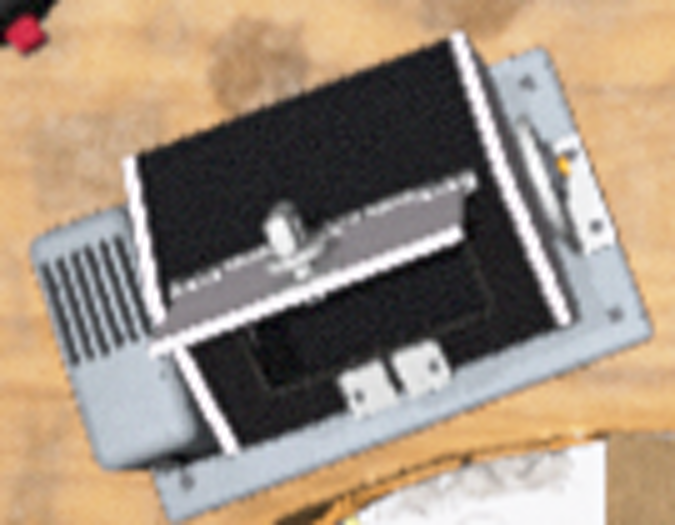

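```bash
cat > m1.py <<'E'
from h import *
s=Cam("side");t=Cam("top")
S=lambda x,y:(200+x/2.7,180+y/2.7); T=lambda x,y:(175+x/5,180+y/5)
names=["LF","RF","LB","RB"]
su=[S(292,400),S(352,190),S(42,342),S(137,148)]; tu=[T(235,452),T(570,320),T(130,158),T(460,35)]
P=tri(s,su,t,tu)
for n,p in zip(names,P): print(n,np.round(p*1000,1))
b=t.plane([T(652,330),T(545,48),T(172,520)],0.018); print("base",np.round(b*1000,1))
v=P[0]-P[1]; print("yawF",np.degrees(np.arctan2(-v[0],v[1]))); v=P[2]-P[3]; print("yawB",np.degrees(np.arctan2(-v[0],v[1])))
v=b[2]-b[0];print("yaw base",np.degrees(np.arctan2(-v[0],v[1])),np.linalg.norm(v),np.linalg.norm(b[1]-b[0]))
# rings
for nm,c in(("top",t),("side",s)):
    hsv=cv2.cvtColor(c.img,cv2.COLOR_RGB2HSV)
    m=cv2.inRange(hsv,(18,130,90),(35,255,255)); 
    x0,y0,x1,y1=(335,212,405,262) if nm=="top" else (345,205,400,262)
    mm=np.zeros_like(m); mm[y0:y1,x0:x1]=m[y0:y1,x0:x1]
    n,l,st,ce=cv2.connectedComponentsWithStats(mm)
    for i in range(1,n):
        if st[i,4]>15: print(nm,st[i],np.round(ce[i],1),np.round(c.plane([ce[i]],0.0175)[0]*1000,1))
E
python3 m1.py
```

```text
LF [496.  189.3 142.2   1.6]
RF [556.1  43.7 141.7   1.5]
LB [624.4 241.8 153.    1.3]
RB [683.8  97.1 150.6   2.1]
base [[560.4  13.   18. ]
 [707.2  72.8  18. ]
 [461.7 251.9  18. ]]
yawF 22.430174626802593
yawB 22.323768612217613
yaw base 22.439765652238123 0.25843911641582257 0.1584692923686185
top [383 237   7   5  17] [386.1 239.4] [ 580.3 -193.5   17.5]
top [345 243   7   5  17] [347.8 245.1] [564.2 -95.2  17.5]
side [373 215  13  11  74] [378.7 219.7] [ 589.3 -193.8   17.5]
side [365 228  10   9  56] [369.4 231.9] [ 586.5 -148.8   17.5]
side [356 244  13  12  82] [362.5 249.2] [572.2 -96.9  17.5]
```

```bash
cat > geo.py <<'E'
from h import *
yaw=np.radians(22.4); O=np.array([.5933,.1443,0])
Rz=lambda a:np.array([[np.cos(a),-np.sin(a),0],[np.sin(a),np.cos(a),0],[0,0,1]])
Rm=Rz(yaw); a=np.radians(35)
Rb=Rm@np.array([[np.cos(a),0,-np.sin(a)],[0,1,0],[np.sin(a),0,np.cos(a)]])  # cols: x up slope,y,z out
barrel=O+np.array([0,0,.108]); mouth=barrel+Rb@[0,0,.073]
hinge=mouth+Rb@[.037,0,.003]
def lidR(th):  # axes of lid: x free edge->hinge, z out
    c,s=np.cos(th),np.sin(th)
    return Rb@np.array([[c,0,s],[0,1,0],[-s,0,c]])
def lidedge(th): return hinge+lidR(th)@[-.090,0,.003]
def wing(th,push=0): return hinge+lidR(th)@[-.077,0,.003+.020-push]
E
python3 - <<'E'
from geo import *
s=Cam("side");t=Cam("top")
print("mouth",mouth,"Rb",Rb.round(3))
for nm,c,(x0,y0,x1,y1),f in(("s",s,(255,185,345,315),4.5),("t",t,(190,200,300,275),7)):
    im=cv2.resize(c.img[y0:y1,x0:x1,::-1],None,fx=f,fy=f,interpolation=cv2.INTER_CUBIC)
    cv2.imwrite(f"pics/{nm}_polraw.png",im)
    q=[mouth+Rb@[sx*.025,sy*.05,0] for sx,sy in((1,1),(1,-1),(-1,-1),(-1,1))]
    cv2.polylines(im,[((c.proj(q)-[x0,y0]+.5)*f).astype(int)],True,(0,255,0),1)
    for th,col in((1.75,(255,0,0)),(2.1,(0,0,255))):
        e=[hinge+lidR(th)@v for v in([-.09,.062,.003],[-.09,-.062,.003],[0,-.062,.003],[0,.062,.003])]
        cv2.polylines(im,[((c.proj(e)-[x0,y0]+.5)*f).astype(int)],True,col,1)
    cv2.imwrite(f"pics/{nm}_pol2.png",im)
E
```

```text
mouth [0.55458826 0.12834417 0.1677981 ] Rb [[ 0.757 -0.381 -0.53 ]
 [ 0.312  0.925 -0.219]
 [ 0.574  0.     0.819]]
```

View pics/s_pol2.png

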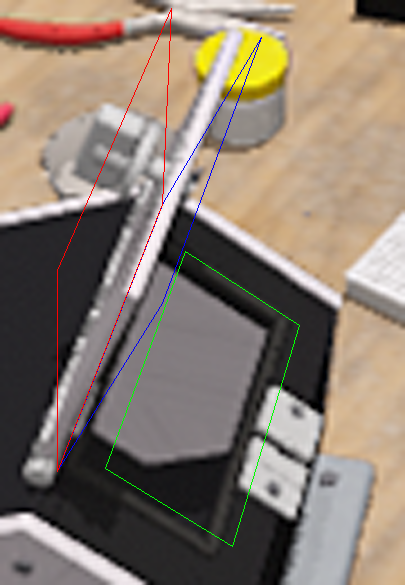

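View pics/t_pol2.png

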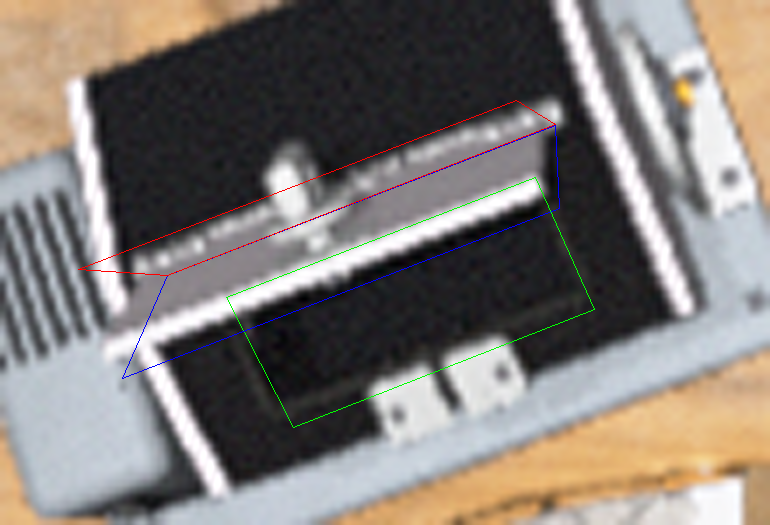

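View pics/s_polraw.png

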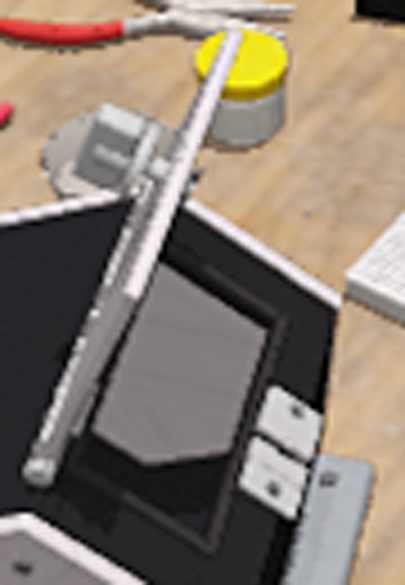

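The overlay of my first estimate puts the mouth a few mm off in both views: the real lip is left and up of the green box. I'll triangulate the lip and hinge directly, using crops with the contrast raised.

Run:
```python
from geo import *
s=Cam("side");t=Cam("top")
for nm,c,(x0,y0,x1,y1),f in(("s",s,(258,235,330,310),8),("t",t,(205,222,285,272),10)):
    im=c.img[y0:y1,x0:x1,::-1].astype(float)/255
    im=(np.clip(im*1.6,0,1)**.5*255).astype(np.uint8)
    im=cv2.resize(im,None,fx=f,fy=f,interpolation=cv2.INTER_CUBIC)
    for k in range(0,im.shape[1],10*f): cv2.putText(im,str(x0+k//f),(k,8),0,.35,(0,255,255),1); cv2.line(im,(k,0),(k,im.shape[0]),(0,90,90),1)
    for k in range(0,im.shape[0],10*f): cv2.putText(im,str(y0+k//f),(0,k+8),0,.35,(0,255,255),1); cv2.line(im,(0,k),(im.shape[1],k),(0,90,90),1)
    cv2.imwrite(f"pics/{nm}_lip.png",im)
```

```text
(no output)
```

View pics/s_lip.png

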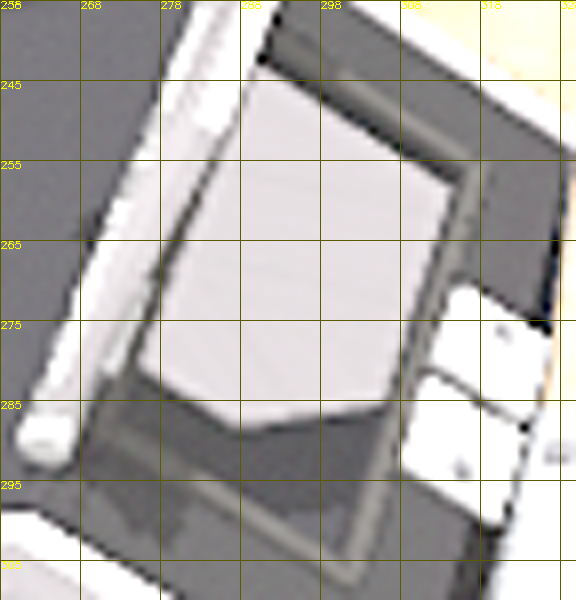

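View pics/t_lip.png

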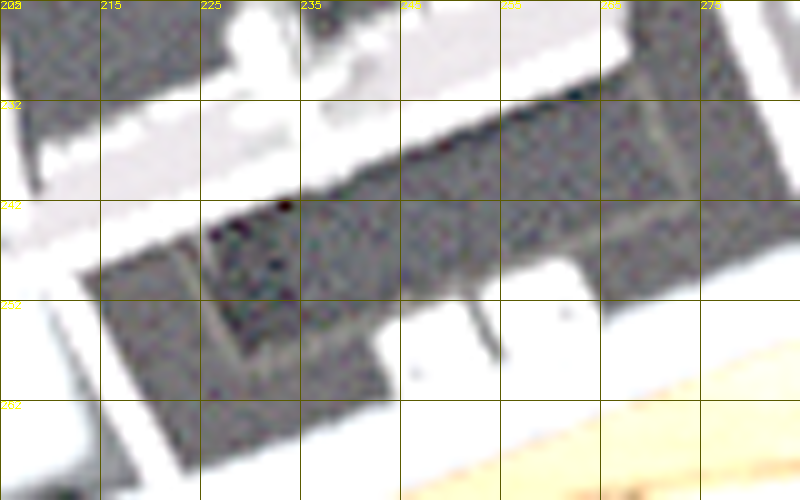

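Run:
```python
from geo import *
s=Cam("side");t=Cam("top")
S=lambda x,y:(258+x/8-.45,235+y/8-.45); T=lambda x,y:(205+x/10-.45,222+y/10-.45)
P=tri(s,[S(347,574),S(478,163),S(430,372),S(402,470),S(462,285),S(505,525),S(553,330)],t,[T(252,362),T(692,203),T(468,292),T(372,345),T(562,258),T(392,402),T(600,312)])
for p in P: print(np.round(p*1000,1), "mouth frame", np.round((p[:3]-mouth)@Rb*1000,1))
print(np.round(s.plane2([S(347,574),S(478,163)],mouth,Rb[:,2])*1000,1),np.round(t.plane2([T(252,362),T(692,203)],mouth,Rb[:,2])*1000,1))
```

```text
[5.228e+02 1.710e+02 1.526e+02 3.000e-01] mouth frame [-19.5  51.5  -4.9]
[559.4  76.  156.5   2.1] mouth frame [-19.2 -50.3  -0.4]
[5.384e+02 1.241e+02 1.532e+02 5.000e-01] mouth frame [-22.    2.3  -2.5]
[527.8 145.4 152.4   2.3] mouth frame [-23.8  26.   -2.1]
[545.8 103.5 154.4   1. ] mouth frame [-22.1 -19.6  -0.9]
[512.4 140.5 143.3   5.3] mouth frame [-42.2  27.3  -0.4]
[532.6  95.4 142.7   5.9] mouth frame [-41.3 -22.   -1.7]
[[520.3 174.2 157.9]
 [559.8  77.2 157.5]] [[522.5 169.5 158. ]
 [558.5  75.5 156.2]]
```

Run:
```python
from geo import *
s=Cam("side");t=Cam("top")
S=lambda x,y:(255+x/4.5-.4,185+y/4.5-.4); T=lambda x,y:(190+x/7-.43,200+y/7-.43)
# hinge ends, free edge corners (front/inner side), wing tip
P=tri(s,[S(40,470),S(140,185),S(237,32)],t,[T(138,265),T(557,112),T(543,192)])
for n,p in zip(["hingeL","hingeR","freeR"],P): print(n,np.round(p*1000,1), "mouth frame", np.round((p[:3]-mouth)@Rb*1000,1))
t.crop(185,195,300,250,7,"pics/t_lid.png"); s.crop(255,180,320,300,5,"pics/s_lid.png")
```

```text
hingeL [561.7 204.4 198.1   1.3] mouth frame [46.5 67.6  4.4]
hingeR [613.   83.4 197.6   6.1] mouth frame [ 47.3 -63.8   3.3]
freeR [577.4  73.2 277.    2.3] mouth frame [ 62.7 -59.7  89.4]
```

View pics/t_lid.png

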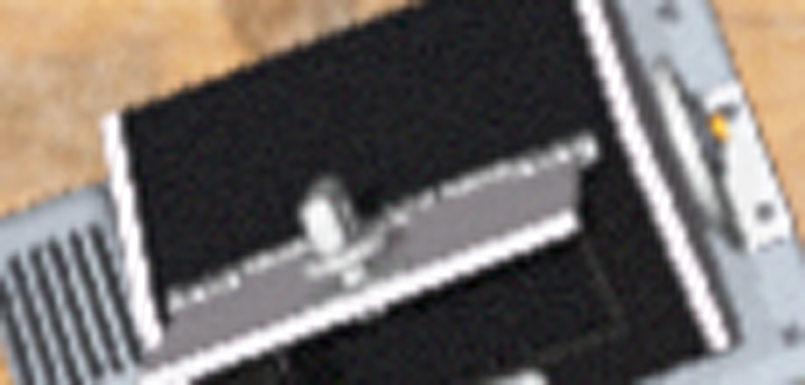

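View pics/s_lid.png

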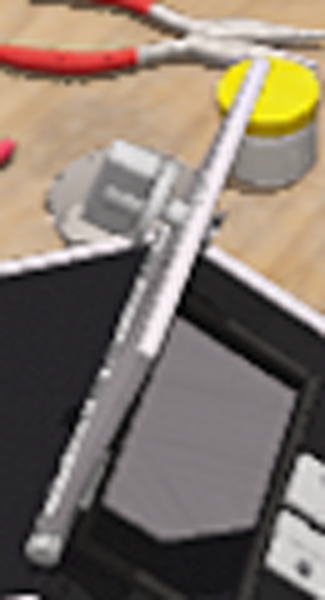

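Lip and hinge both sit about 8 mm up the slope from the face's centre, which makes the lid symmetric on the face, so this is plausible. Heights and sizes agree. Next: ring poses, and where the soldering station and pole stand relative to the entry path.

```bash
sed -i 's/^mouth=.*//; s/; mouth=barrel+Rb@\[0,0,.073\]/; mouth=barrel+Rb@[.0083,.0013,.0725]/' geo.py
python3 - <<'E'
from geo import *
s=Cam("side");t=Cam("top")
print("mouth",mouth.round(4),"hinge",hinge.round(4))
T=lambda x,y:(330+x/8-.45,210+y/8-.45); S=lambda x,y:(320+x/8-.45,195+y/8-.45)
# ring hole centres (top rim level .0225 for band), tables, sprue
pt={"A":((159,250),(148,290),(179,211)),"stone":((318,218),(290,268),None),"B":((459,205),(453,243),(463,163))}
ps={"A":(338,425),"stone":(400,297),"B":(468,197)}
for k,(c,tb,sp) in pt.items():
    C=t.plane([T(*c)],.0175)[0]; print(k,"top",(C*1000).round(1),"side",(s.plane([S(*ps[k])],.0175)[0]*1000).round(1),end=" ")
    for q in(tb,sp):
        if q: v=t.plane([T(*q)],.0175)[0]-C; print("dir",np.degrees(np.arctan2(v[1],v[0])).round(1),(np.linalg.norm(v)*1000).round(1),end=" ")
    print()
cor=t.plane([T(80,73),T(543,76),T(550,370),T(80,370)],.0125); print("block",(cor*1000).round(0)[:, :2].tolist())
for n,q,z in(("pole base",(512,300),0),("station left",(445,315),.1),("pen top",(478,250),.12),("stn back",(490,250),.12),("jar",(369,175),.041),("cup",(330,174),.049),("coal",(422,182),.022)):
    print(n,(t.plane([q],z)[0]*1000).round(0))
E
```

```text
mouth [0.5606 0.1322 0.1721] hinge [0.5871 0.1431 0.1958]
A top [575.3 -99.4  17.5] side [575.6 -99.7  17.5] dir 164.8 13.3 dir -26.9 14.1 
stone top [ 586.2 -150.5   17.5] side [ 586.6 -149.7   17.5] dir 150.6 18.5 
B top [ 591.  -195.9   17.5] side [ 591.4 -194.5   17.5] dir 170.1 12.4 dir -6.4 13.7 
block [[633.0, -74.0], [634.0, -225.0], [539.0, -225.0], [537.0, -75.0]]
pole base [ 431. -516.    0.]
station left [ 403. -311.  100.]
pen top [ 549. -387.  120.]
stn back [ 550. -415.  120.]
jar [ 744. -148.   41.]
cup [743. -47.  49.]
coal [ 732. -290.   22.]
```

Run:
```python
from h import *
t=Cam("top"); t.crop(400,200,560,360,4.5,"pics/t_stn.png")
```

```text
(no output)
```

View pics/t_stn.png

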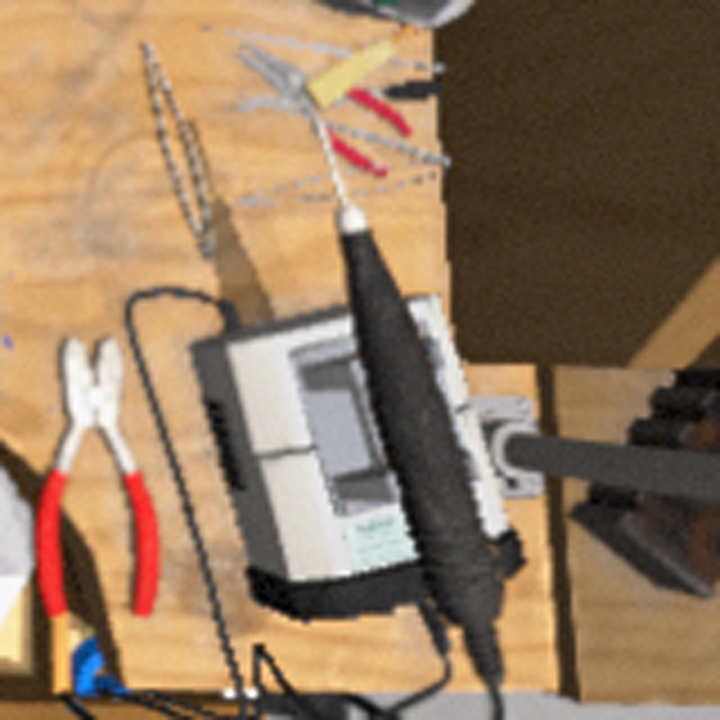

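The top view shows the soldering station at about x 0.38–0.50 and y −0.31 to −0.45, with the pole at (0.43, −0.51). I'll swing in close to the base, around the station. Both cameras put the rings within 1 mm of each other: A at (0.5755, −0.0995), stone ring in the middle, B at (0.591, −0.195).

```bash
cat > mv.py <<'E'
from geo import *
from scipy.spatial.transform import Rotation as Ro
def cur():
    s=env.get_state(); return np.array(s["ee_pos"]),Ro.from_euler("xyz",s["eef_rot"]),s
def down(yawdeg): return Ro.from_matrix(Rz(np.radians(yawdeg))@np.diag([1,-1,-1.]))
# tool at mouth: z=-z_m, x=-x_m, y=+y_m, about own z by psi (tool z, deg), then tip by tilt about y
def hatch(psi=0,R=None):
    R=Rb if R is None else R
    return Ro.from_matrix(np.c_[-R[:,0],R[:,1],-R[:,2]])*Ro.from_euler("z",psi,degrees=True)
def rel(p,R,p0=None,R0=None):
    if p0 is None: p0,R0,_=cur()
    return np.r_[R0.inv().apply(np.array(p)-p0)*1000, (R0.inv()*R).as_rotvec(degrees=True)].round(1)
def show(*w):
    p0,R0,s=cur(); print("t",round(s["time"],2),"pos",p0.round(4),"rpy",np.degrees(s["eef_rot"]).round(1),"j",np.round(s["joints"],2),"F",np.round(s["force"],1),"g",round(s["grip_width"],4))
    for p,R in w: print("mm,deg",rel(p,R,p0,R0).tolist())
E
python3 - <<'E'
from mv import *
show(([.25,-.40,.30],down(40)),([.26,-.36,.30],down(60)),([.34,-.29,.30],down(100)))
E
```

```text
t 0.85 pos [ 0.1995 -0.697   0.2313] rpy [-180.    0.   16.] j [ 1.22  0.6  -0.    1.6   0.    0.94 -0.08] F [-0.1  0.2 -0. ] g 0.0859
mm,deg [130.3, -271.6, -68.7, -0.0, 0.0, -24.0]
mm,deg [150.9, -307.3, -68.7, -0.0, 0.0, -44.0]
mm,deg [247.1, -352.6, -68.7, -0.0, 0.0, -84.0]
```

Call:
step_arm(increments=[[0.01,-0.03,-0.025,0,0,-3],[0.03,-0.07,-0.05,0,0,-6],[0.05,-0.11,-0.069,0,0,-11],[0.07,-0.15,-0.069,0,0,-18],[0.09,-0.19,-0.069,0,0,-25],[0.11,-0.23,-0.069,0,0,-32],[0.13,-0.27,-0.069,0,0,-39],[0.15,-0.3,-0.069,0,0,-46],[0.175,-0.32,-0.069,0,0,-53],[0.2,-0.333,-0.069,0,0,-60],[0.225,-0.343,-0.069,0,0,-67],[0.247,-0.353,-0.069,0,0,-74]], hand=0.036, grip_force=40)

```text
time: 2.05
ee_pos: [0.3408, -0.2887, 0.3007]
eef_rot: [3.141, 0.001, 1.576]
force: [-0.4, -1.2, 0.4]
grip_width: 0.036
```

Run:
```python
from mv import *
show(([.45,-.22,.25],down(135)),([.5912,-.195,.12],down(172)))
```

```text
t 2.05 pos [ 0.3408 -0.2887  0.3007] rpy [180.    0.   90.3] j [ 0.94  0.2  -0.43  2.1   0.11  0.86  0.45] F [-0.4 -1.2  0.4] g 0.036
mm,deg [68.2, 109.5, 50.7, 0.0, 0.1, -44.7]
mm,deg [92.6, 250.7, 180.8, 0.0, 0.1, -81.7]
```

Call:
step_arm(increments=[[0.017,0.026,0.012,0,0,-7],[0.034,0.053,0.024,0,0,-14],[0.05,0.08,0.036,0,0,-21],[0.066,0.107,0.05,0,0,-28],[0.072,0.134,0.066,0,0,-35],[0.078,0.16,0.084,0,0,-42],[0.083,0.186,0.104,0,0,-49],[0.088,0.21,0.124,0,0,-56],[0.091,0.232,0.146,0,0,-63],[0.0926,0.247,0.164,0,0,-70],[0.0926,0.2507,0.178,0,0,-77],[0.0926,0.2507,0.181,0,0,-81.7]])

```text
time: 3.25
ee_pos: [0.5913, -0.1948, 0.1179]
eef_rot: [3.142, -0.001, 3.007]
force: [-1.0, -0.1, -1.1]
grip_width: 0.0359
```

Run:
```python
from mv import *
show(([.5912,-.195,.06],down(172)),([.5912,-.195,.0140],down(172)))
s=Cam("side");t=Cam("top")
s.crop(330,150,430,260,5,"pics/s1.png");t.crop(320,160,430,270,5,"pics/t1.png")
```

```text
t 3.25 pos [ 0.5913 -0.1948  0.1179] rpy [ 1.800e+02 -1.000e-01  1.723e+02] j [ 0.65  0.7  -0.66  1.91  0.62  0.75  1.08] F [-1.  -0.1 -1.1] g 0.0359
mm,deg [-0.0, -0.3, 57.9, 0.0, -0.1, 0.3]
mm,deg [-0.1, -0.3, 103.9, 0.0, -0.1, 0.3]
```

View pics/s1.png

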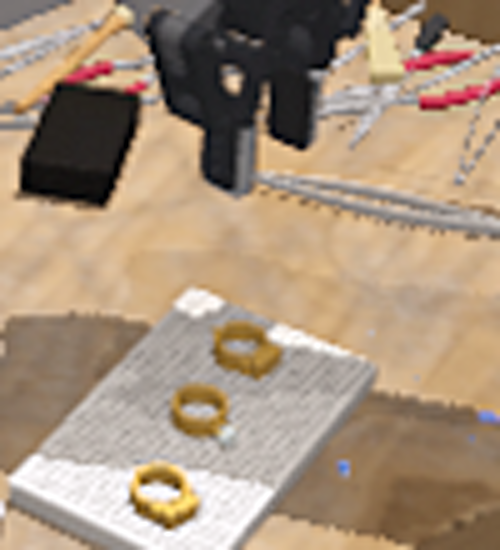

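The side view shows the fingers centred over the far ring B, jaws along the row and no neighbour under them. I'll descend and close.

Call:
step_arm(increments=[[0,0,0.04,0,0,0],[0,0,0.065,0,0,0],[0,0,0.083,0,0,0],[0,0,0.095,0,0,0],[0,0,0.102,0,0,0],[0,0,0.104,0,0,0],[0,0,0.104,0,0,0]])

```text
time: 4.05
ee_pos: [0.5912, -0.1951, 0.0153]
eef_rot: [-3.141, 0.0, 3.002]
force: [0.0, 1.0, -0.5]
grip_width: 0.0359
```

Call:
step_arm(increments=[[0,0,0,0,0,0],[0,0,0,0,0,0],[0,0,0,0,0,0],[0,0,0,0,0,0],[0,0,0,0,0,0]], hand=0.015, grip_force=40)

```text
time: 4.55
ee_pos: [0.5917, -0.1953, 0.0162]
eef_rot: [-3.141, 0.001, 3.002]
force: [-0.9, -0.6, 7.3]
grip_width: 0.0223
```

Call:
step_arm(increments=[[0,0,-0.01,0,0,0],[0,0,-0.03,0,0,0],[0,0,-0.06,0,0,0],[0,0,-0.09,0,0,0],[0,0,-0.1,0,0,0]])

```text
time: 5.05
ee_pos: [0.5928, -0.1953, 0.1197]
eef_rot: [-3.141, 0.005, 3.002]
force: [0.9, 1.5, -0.2]
grip_width: 0.0224
```

Run:
```python
from mv import *
show()
s=Cam("side");t=Cam("top")
s.crop(330,150,430,260,5,"pics/s2.png");t.crop(330,170,430,270,5,"pics/t2.png")
```

```text
t 5.05 pos [ 0.5928 -0.1953  0.1197] rpy [-180.     0.3  172. ] j [ 0.65  0.7  -0.66  1.91  0.62  0.75  1.07] F [ 0.9  1.5 -0.2] g 0.0224
```

View pics/s2.png

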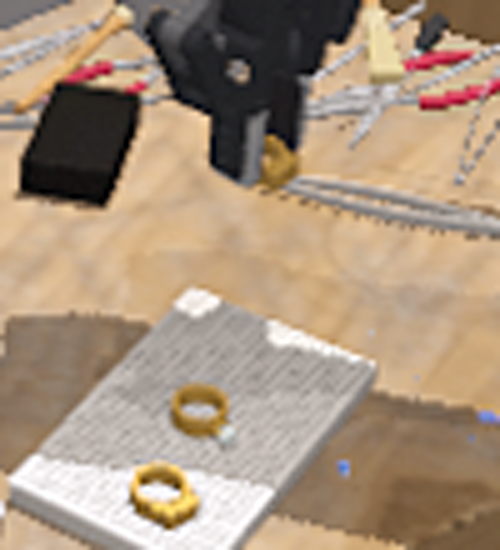

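View pics/t2.png

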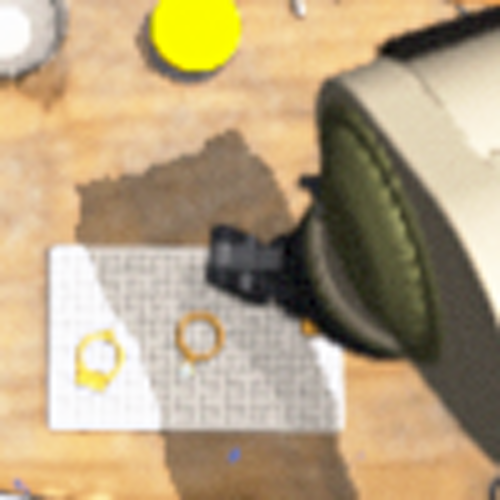

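Run:
```python
from mv import *
p,R,_=cur()
s=Cam("side")
x0,y0,f=362,165,14
im=cv2.resize(s.img[y0:y0+42,x0:x0+50,::-1],None,fx=f,fy=f,interpolation=cv2.INTER_CUBIC)
q=s.proj([p,p+R.apply([.012,0,0]),p+R.apply([0,.012,0]),p-R.apply([0,0,.019])])
for u,c in zip(q,[(0,0,255),(0,255,0),(255,0,0),(0,255,255)]): cv2.circle(im,tuple(((u-[x0,y0]+.5)*f).astype(int)),4,c,-1)
cv2.imwrite("pics/s2z.png",im)
```

```text
(no output)
```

View pics/s2z.png

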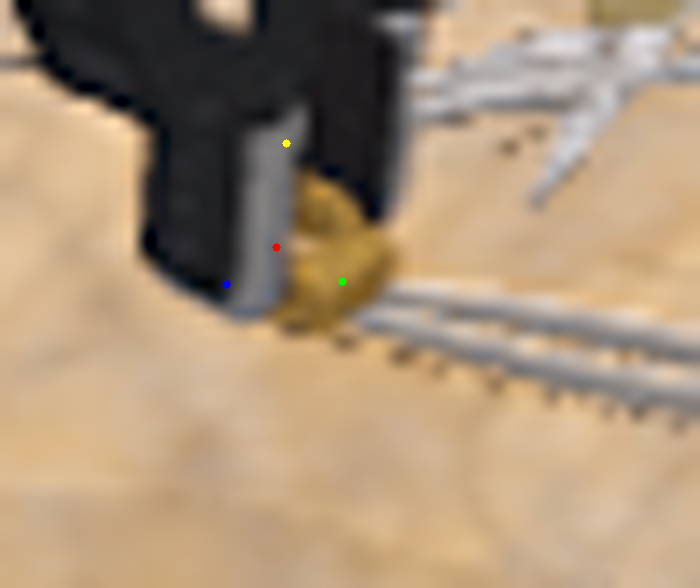

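The ring sits at the TCP with its table at the front (+x), as intended. Next I'll go to the approach point above the mouth, along its z.

Run:
```python
from mv import *
H=hatch(0)
show((mouth+Rb@[-.002,0,.12],H),(mouth+Rb@[-.002,0,-.011],H),([.52,-.1,.27],down(180)))
print(H.as_euler("xyz",degrees=True))
```

```text
t 5.2 pos [ 0.5916 -0.1956  0.1166] rpy [-1.799e+02  1.000e-01  1.720e+02] j [ 0.65  0.7  -0.66  1.91  0.62  0.74  1.07] F [-0.9 -0.4 -1. ] g 0.0224
mm,deg [136.8, 284.5, -153.3, -9.4, -34.0, -29.4]
mm,deg [72.3, 322.6, -45.9, -9.4, -34.0, -29.4]
mm,deg [83.9, 84.5, -153.7, -0.1, 0.1, -8.0]
[-180.    35.  -157.6]
```

Call:
step_arm(increments=[[0.01,0.005,-0.04,0,0,0],[0.03,0.02,-0.08,-0.5,-2,-2],[0.055,0.045,-0.115,-1.5,-5,-4],[0.08,0.075,-0.14,-2.5,-9,-8],[0.1,0.108,-0.153,-3.5,-13,-11.5],[0.117,0.142,-0.157,-4.5,-17,-15],[0.13,0.175,-0.158,-6,-21,-18],[0.137,0.208,-0.157,-7,-25,-21.5],[0.137,0.238,-0.156,-8,-29,-25],[0.137,0.262,-0.154,-9,-32,-28],[0.137,0.279,-0.153,-9.4,-34,-29.4],[0.137,0.2845,-0.153,-9.4,-34,-29.4]])

```text
time: 6.4
ee_pos: [0.4888, 0.0714, 0.2641]
eef_rot: [-3.132, 0.538, -2.796]
force: [0.8, 0.0, -0.9]
grip_width: 0.022
```

Run:
```python
from mv import *
H=hatch(0)
show((mouth+Rb@[-.002,0,.12],H),(mouth+Rb@[-.002,0,-.011],H))
s=Cam("side");t=Cam("top")
s.crop(190,90,390,330,2.5,"pics/s3.png");t.crop(150,130,380,300,3.4,"pics/t3.png")
```

```text
t 6.4 pos [0.4888 0.0714 0.2641] rpy [-179.5   30.8 -160.2] j [ 0.53  0.24 -0.89  2.41  1.36  0.17  0.31] F [ 0.8  0.  -0.9] g 0.022
mm,deg [-18.0, 29.8, 4.4, -1.9, -4.2, -2.2]
mm,deg [-27.4, 34.3, 135.0, -1.9, -4.2, -2.2]
```

View pics/s3.png

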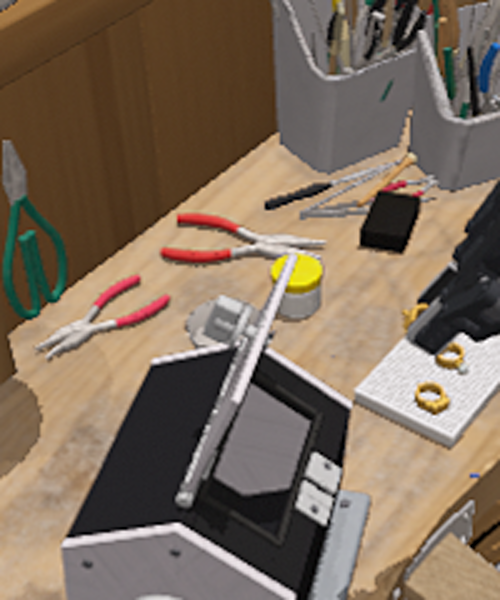

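View pics/t3.png

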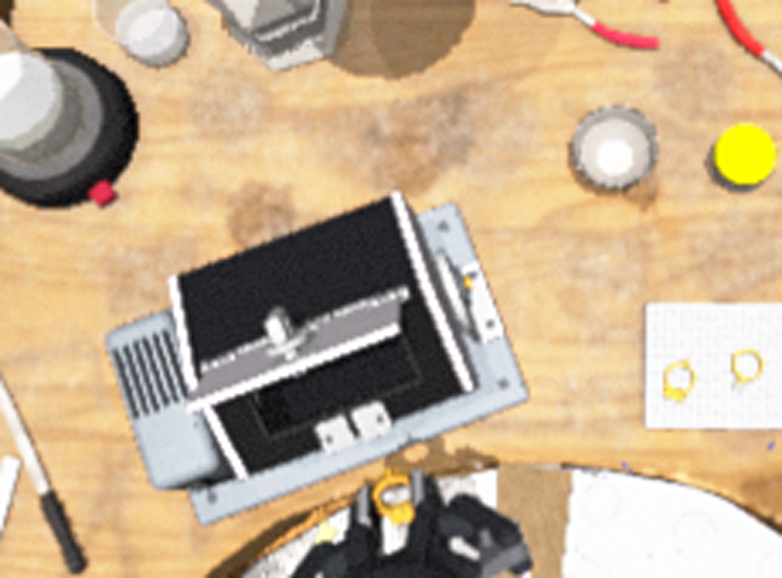

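Run:
```python
from mv import *
H=hatch(0)
show((mouth+Rb@[-.004,0,.08],H),(mouth+Rb@[-.002,0,.04],H))
```

```text
t 6.5 pos [0.489  0.0716 0.2642] rpy [-179.5   30.8 -160.2] j [ 0.54  0.24 -0.89  2.41  1.35  0.17  0.32] F [ 0.2 -0.7 -0.4] g 0.0221
mm,deg [-18.6, 30.9, 44.4, -1.9, -4.2, -2.1]
mm,deg [-23.5, 32.4, 84.2, -1.9, -4.2, -2.1]
```

Call:
step_arm(increments=[[-0.006,0.01,0.01,0,0,0],[-0.012,0.02,0.022,-0.5,-1,-1],[-0.018,0.03,0.034,-1,-2.5,-1.5],[-0.0186,0.031,0.044,-1.9,-4.2,-2.1],[-0.0186,0.031,0.044,-1.9,-4.2,-2.1],[-0.0186,0.031,0.044,-1.9,-4.2,-2.1]])

```text
time: 7.1
ee_pos: [0.5141, 0.1122, 0.2345]
eef_rot: [3.14, 0.607, -2.754]
force: [0.2, -0.2, 0.1]
grip_width: 0.022
```

Run:
```python
from mv import *
H=hatch(0)
show((mouth+Rb@[-.004,0,.08],H),(mouth+Rb@[-.002,0,.04],H),(mouth+Rb@[-.002,0,-.011],H))
```

```text
t 7.1 pos [0.5141 0.1122 0.2345] rpy [ 179.9   34.8 -157.8] j [ 0.5   0.4  -1.02  2.44  1.99  0.36 -0.32] F [ 0.2 -0.2  0.1] g 0.022
mm,deg [-1.7, 0.8, 0.1, -0.0, -0.2, -0.1]
mm,deg [-3.9, 0.8, 40.1, -0.0, -0.2, -0.1]
mm,deg [-4.1, 0.8, 91.1, -0.0, -0.2, -0.1]
```

Call:
step_arm(increments=[[-0.002,0.001,0.015,0,0,0],[-0.003,0.001,0.03,0,0,0],[-0.004,0.001,0.045,0,0,0],[-0.004,0.001,0.06,0,0,0],[-0.004,0.001,0.065,0,0,0],[-0.004,0.001,0.065,0,0,0]])

```text
time: 7.7
ee_pos: [0.5508, 0.1281, 0.183]
eef_rot: [3.141, 0.604, -2.754]
force: [-0.2, 1.1, 0.2]
grip_width: 0.0222
```

Run:
```python
from mv import *
H=hatch(0)
show((mouth+Rb@[-.002,0,-.011],H))
s=Cam("side");t=Cam("top")
s.crop(230,120,400,320,3,"pics/s4.png");t.crop(180,170,310,290,5,"pics/t4.png")
```

```text
t 7.7 pos [0.5508 0.1281 0.183 ] rpy [ 179.9   34.6 -157.8] j [ 0.42  0.58 -1.02  2.41  2.08  0.54 -0.38] F [-0.2  1.1  0.2] g 0.0222
mm,deg [-0.7, 0.1, 26.0, -0.0, -0.4, -0.1]
```

View pics/s4.png

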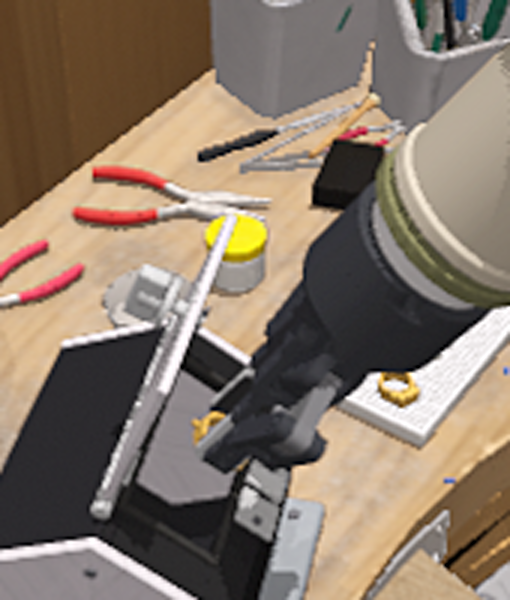

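View pics/t4.png

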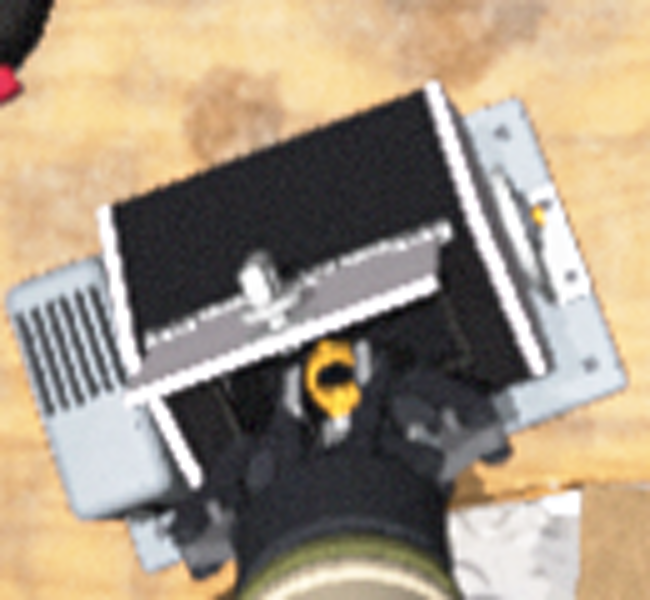

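The top view shows the ring between the fingers at (335,385 in the crop) over the opening. The side view shows the gripper body clear of the lid. I'll go 25 mm deeper and release.

Call:
step_arm(increments=[[0,0,0.008,0,0,0],[-0.001,0,0.016,0,0,0],[-0.001,0,0.023,0,0,0],[-0.001,0,0.025,0,0,0],[-0.001,0,0.025,0,0,0]])

```text
time: 8.3
ee_pos: [0.5645, 0.1341, 0.1631]
eef_rot: [3.14, 0.605, -2.753]
force: [0.3, 0.2, -1.0]
grip_width: 0.0221
```

Call:
step_arm(increments=[[0,0,0,0,0,0],[0,0,0,0,0,0],[0,0,0,0,0,0],[0,0,0,0,0,0],[0,0,0,0,0,0]], hand=0.055)

```text
time: 8.8
ee_pos: [0.5645, 0.134, 0.1633]
eef_rot: [3.14, 0.605, -2.753]
force: [-0.5, -0.2, -0.7]
grip_width: 0.0548
```

Call:
step_arm(increments=[[0,0,-0.015,0,0,0],[0,0,-0.035,0,0,0],[0,0,-0.055,0,0,0],[0,0,-0.075,0,0,0],[0,0,-0.09,0,0,0],[0,0,-0.09,0,0,0]])

```text
time: 9.4
ee_pos: [0.5169, 0.1141, 0.2388]
eef_rot: [-3.14, 0.607, -2.752]
force: [0.7, -0.3, -0.2]
grip_width: 0.0547
```

Run:
```python
from mv import *
show(([.5755,-.0995,.13],down(163)))
s=Cam("side");t=Cam("top")
s.crop(230,120,400,320,3,"pics/s5.png");t.crop(180,170,310,290,5,"pics/t5.png")
```

```text
t 9.4 pos [0.5169 0.1141 0.2388] rpy [-179.9   34.8 -157.7] j [ 0.49  0.39 -1.01  2.43  1.97  0.34 -0.3 ] F [ 0.7 -0.3 -0.2] g 0.0547
mm,deg [84.2, -219.7, 74.4, 11.8, 33.4, 38.1]
```

View pics/s5.png

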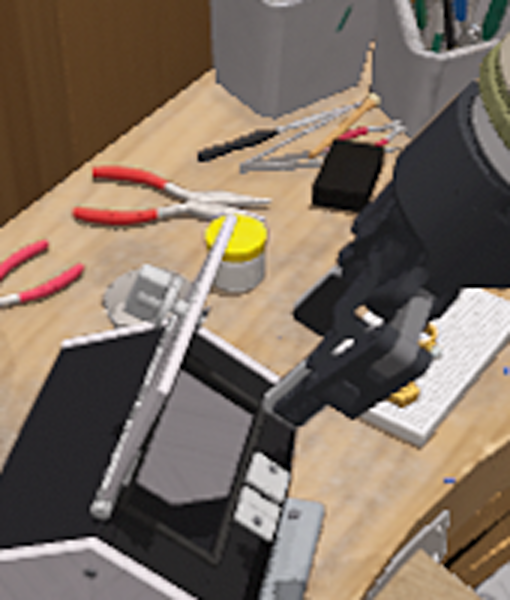

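View pics/t5.png

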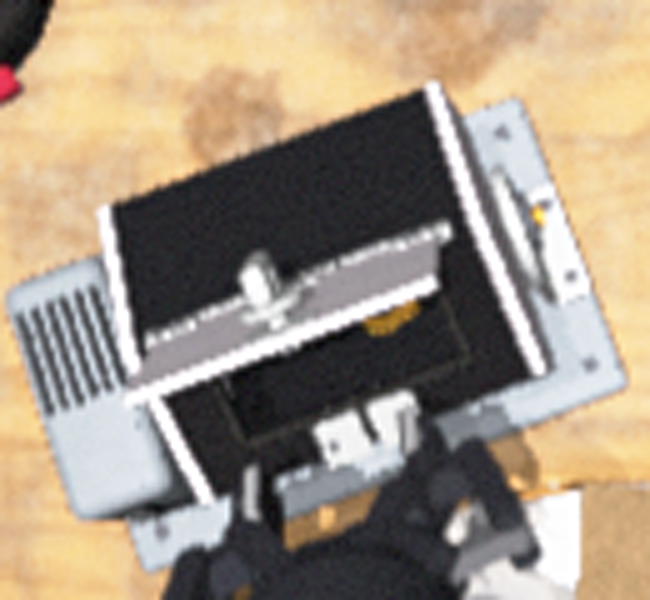

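Ring B is visible inside the barrel, at (390,318) in the top crop. Now ring A.

```bash
cat >> mv.py <<'E'
from scipy.spatial.transform import Slerp
def rows(wps):
    """wps: list of (p,R,n): prints rounded rows"""
    p0,R0,s=cur(); pp,RR=p0,R0; out=[]
    for p,R,n in wps:
        sl=Slerp([0,1],Ro.concatenate([RR,R]))
        for k in range(1,n+1):
            r=rel(pp+(np.array(p)-pp)*k/n,sl(k/n),p0,R0); out.append([round(float(v)/1000,4) for v in r[:3]]+[round(float(v),1) for v in r[3:]])
        pp,RR=np.array(p),R
    print(out)
E
python3 - <<'E'
from mv import *
show(); rows([([.51,.02,.26],down(-170)*Ro.from_euler("y",-20,degrees=True),5),([.57,-.095,.16],down(163),6),([.5755,-.0995,.11],down(163),1)])
E
```

```text
t 9.5 pos [0.5176 0.1143 0.2375] rpy [-180.    34.7 -157.7] j [ 0.49  0.39 -1.01  2.42  1.97  0.35 -0.3 ] F [-0.2 -0.1 -0.3] g 0.0552
[[0.0045, -0.0169, -0.0086, 1.1, 2.9, 2.2], [0.0089, -0.0337, -0.0171, 2.3, 5.9, 4.4], [0.0134, -0.0506, -0.0257, 3.4, 8.8, 6.5], [0.0179, -0.0675, -0.0342, 4.5, 11.7, 8.7], [0.0223, -0.0844, -0.0428, 5.6, 14.7, 10.9], [0.0302, -0.1059, -0.0279, 6.7, 17.8, 15.4], [0.038, -0.1274, -0.0131, 7.7, 20.9, 19.9], [0.0459, -0.1489, 0.0017, 8.8, 24.0, 24.4], [0.0537, -0.1705, 0.0166, 9.8, 27.1, 29.0], [0.0616, -0.192, 0.0314, 10.8, 30.2, 33.5], [0.0694, -0.2135, 0.0463, 11.9, 33.3, 38.0], [0.0951, -0.2197, 0.0893, 11.9, 33.3, 38.0]]
```

Call:
step_arm(increments=[[0.0045,-0.017,-0.0085,1.1,2.9,2.2],[0.009,-0.034,-0.017,2.3,5.9,4.4],[0.0135,-0.0505,-0.0255,3.4,8.8,6.5],[0.018,-0.0675,-0.034,4.5,11.7,8.7],[0.022,-0.0845,-0.043,5.6,14.7,10.9],[0.03,-0.106,-0.028,6.7,17.8,15.4],[0.038,-0.1275,-0.013,7.7,20.9,19.9],[0.046,-0.149,0.0015,8.8,24,24.4],[0.0535,-0.1705,0.0165,9.8,27.1,29],[0.0615,-0.192,0.0315,10.8,30.2,33.5],[0.0695,-0.2135,0.0465,11.9,33.3,38],[0.0845,-0.219,0.074,11.9,33.3,38]], hand=0.036)

```text
time: 10.7
ee_pos: [0.5777, -0.101, 0.1267]
eef_rot: [-3.14, -0.001, 2.84]
force: [0.5, -0.7, -0.5]
grip_width: 0.036
```

Run:
```python
from mv import *
s=Cam("side");t=Cam("top")
s.crop(310,120,430,270,4,"pics/s6.png");t.crop(320,190,420,270,6,"pics/t6.png")
# ring A again (top rim mask centroid-bbox in side)
hsv=cv2.cvtColor(s.img,cv2.COLOR_RGB2HSV); m=cv2.inRange(hsv,(14,110,60),(38,255,255)); mm=m*0; mm[225:262,345:385]=m[225:262,345:385]
n,l,st,ce=cv2.connectedComponentsWithStats(mm); print([(st[i].tolist(),(s.plane([ce[i]],.0175)[0]*1000).round(1).tolist()) for i in range(1,n) if st[i,4]>20])
show(([.5755,-.0995,.06],down(163)),([.5755,-.0995,.0155],down(163)))
```

```text
[([365, 227, 10, 10, 64], [586.6, -149.5, 17.5]), ([356, 243, 14, 13, 101], [572.6, -97.8, 17.5])]
t 10.8 pos [ 0.5736 -0.0994  0.1236] rpy [-179.9   -0.4  163. ] j [ 0.54  0.67 -0.7   1.99  0.64  0.73  0.72] F [-0.6  0.5 -0.1] g 0.036
mm,deg [-2.3, 0.6, 63.6, -0.1, -0.4, -0.0]
mm,deg [-2.7, 0.6, 108.1, -0.1, -0.4, -0.0]
```

View pics/s6.png

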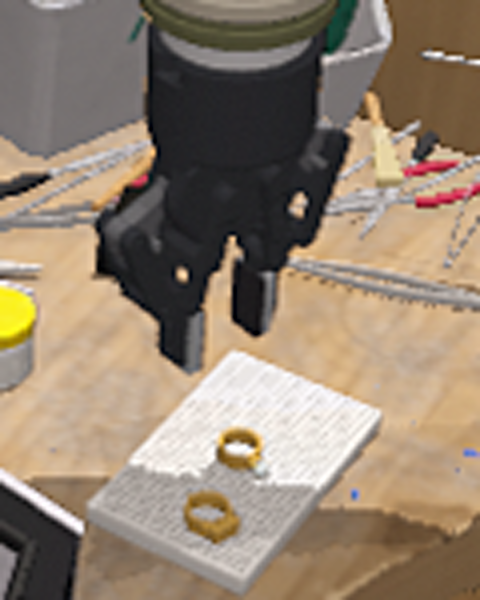

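View pics/t6.png

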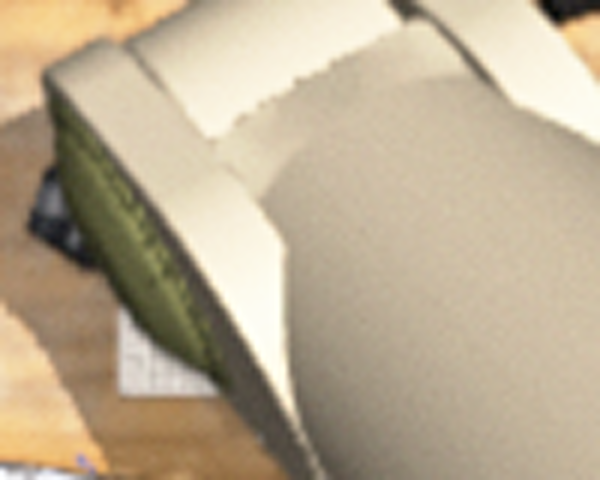

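The side view shows both remaining rings and the block unmoved. I'll descend on A.

Call:
step_arm(increments=[[-0.001,0,0.04,0,0,0],[-0.002,0.0005,0.065,0,-0.4,0],[-0.0025,0.0005,0.085,0,-0.4,0],[-0.0025,0.0005,0.098,0,-0.4,0],[-0.0025,0.0005,0.105,0,-0.4,0],[-0.0025,0.0005,0.107,0,-0.4,0],[-0.0025,0.0005,0.107,0,-0.4,0],[-0.0025,0.0005,0.107,0,-0.4,0]])

```text
time: 11.6
ee_pos: [0.5758, -0.0996, 0.0175]
eef_rot: [-3.14, 0.0, 2.844]
force: [0.6, 0.2, -0.1]
grip_width: 0.0362
```

Call:
step_arm(increments=[[0,0,0,0,0,0],[0,0,0,0,0,0],[0,0,0,0,0,0],[0,0,0,0,0,0],[0,0,0,0,0,0]], hand=0.015, grip_force=40)

```text
time: 12.1
ee_pos: [0.5761, -0.0998, 0.0183]
eef_rot: [-3.14, 0.002, 2.844]
force: [-2.1, -1.0, 7.2]
grip_width: 0.0213
```

Call:
step_arm(increments=[[0,0,-0.01,0,0,0],[0,0,-0.03,0,0,0],[0,0,-0.06,0,0,0],[0,0,-0.09,0,0,0],[0,0,-0.12,0,0,0]])

```text
time: 12.6
ee_pos: [0.5757, -0.0994, 0.14]
eef_rot: [-3.14, 0.001, 2.845]
force: [0.7, -0.2, 0.1]
grip_width: 0.0217
```

Run:
```python
from mv import *
s=Cam("side");s.crop(310,120,430,270,4,"pics/s7.png")
show(); H=hatch(0); rows([([.52,-.01,.25],down(-170)*Ro.from_euler("y",-20,degrees=True),6),(mouth+Rb@[-.003,-.005,.09],H,6)])
```

```text
t 12.65 pos [ 0.5778 -0.0992  0.1445] rpy [-180.     0.4  163. ] j [ 0.55  0.64 -0.72  1.97  0.62  0.75  0.74] F [0.7 0.4 3.6] g 0.0217
[[0.0134, 0.0114, -0.0177, -0.8, -3.2, -4.5], [0.0269, 0.0228, -0.0354, -1.6, -6.4, -8.9], [0.0403, 0.0341, -0.0531, -2.4, -9.6, -13.4], [0.0538, 0.0455, -0.0707, -3.2, -12.8, -17.8], [0.0672, 0.0569, -0.0884, -4.0, -16.0, -22.3], [0.0806, 0.0683, -0.1061, -4.8, -19.2, -26.7], [0.0875, 0.0866, -0.1052, -6.1, -21.6, -28.6], [0.0944, 0.1049, -0.1043, -7.3, -23.9, -30.5], [0.1013, 0.1232, -0.1034, -8.5, -26.2, -32.4], [0.1083, 0.1414, -0.1024, -9.7, -28.6, -34.3], [0.1152, 0.1597, -0.1015, -11.0, -30.9, -36.2], [0.1221, 0.178, -0.1006, -12.2, -33.2, -38.1]]
```

View pics/s7.png

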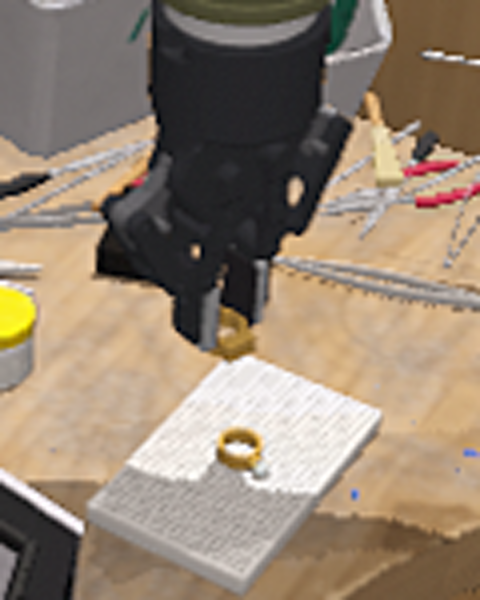

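Ring A is in the fingers, and only the stone ring is left on the block. Next, the hatch.

Call:
step_arm(increments=[[0.0135,0.0115,-0.0175,-0.8,-3.2,-4.5],[0.027,0.023,-0.0355,-1.6,-6.4,-8.9],[0.0405,0.034,-0.053,-2.4,-9.6,-13.4],[0.054,0.0455,-0.0705,-3.2,-12.8,-17.8],[0.067,0.057,-0.0885,-4,-16,-22.3],[0.0805,0.0685,-0.106,-4.8,-19.2,-26.7],[0.0875,0.0865,-0.105,-6.1,-21.6,-28.6],[0.0945,0.105,-0.1045,-7.3,-23.9,-30.5],[0.1015,0.123,-0.1035,-8.5,-26.2,-32.4],[0.1085,0.1415,-0.1025,-9.7,-28.6,-34.3],[0.115,0.16,-0.1015,-11,-30.9,-36.2],[0.122,0.178,-0.1005,-12.2,-33.2,-38.1]])

```text
time: 13.85
ee_pos: [0.5133, 0.0741, 0.2424]
eef_rot: [-3.123, 0.537, -2.797]
force: [0.3, 0.8, -0.9]
grip_width: 0.0215
```

Run:
```python
from mv import *
H=hatch(0); show((mouth+Rb@[-.003,0,.08],H),(mouth+Rb@[-.002,0,.04],H))
```

```text
t 13.85 pos [0.5133 0.0741 0.2424] rpy [-179.    30.8 -160.3] j [ 0.38  0.29 -0.75  2.4   1.69  0.19 -0.02] F [ 0.3  0.8 -0.9] g 0.0215
mm,deg [-10.3, 36.7, 13.0, -2.5, -4.2, -2.2]
mm,deg [-14.3, 38.5, 52.8, -2.5, -4.2, -2.2]
```

Call:
step_arm(increments=[[-0.003,0.012,0.004,-1,-1,-1],[-0.007,0.024,0.008,-1.5,-2.5,-1.5],[-0.01,0.0365,0.013,-2.5,-4.2,-2.2],[-0.012,0.0375,0.025,-2.5,-4.2,-2.2],[-0.013,0.038,0.04,-2.5,-4.2,-2.2],[-0.014,0.0385,0.053,-2.5,-4.2,-2.2],[-0.014,0.0385,0.053,-2.5,-4.2,-2.2]])

```text
time: 14.55
ee_pos: [0.5381, 0.123, 0.2027]
eef_rot: [3.14, 0.61, -2.752]
force: [-0.1, 0.5, -0.4]
grip_width: 0.021
```

Run:
```python
from mv import *
H=hatch(0); show((mouth+Rb@[-.002,0,.02],H),(mouth+Rb@[-.002,0,-.011],H))
```

```text
t 14.55 pos [0.5381 0.123  0.2027] rpy [ 179.9   34.9 -157.7] j [ 0.44  0.51 -1.01  2.42  2.07  0.47 -0.39] F [-0.1  0.5 -0.4] g 0.021
mm,deg [-0.4, -0.0, 19.0, 0.0, -0.1, -0.0]
mm,deg [-0.5, -0.0, 50.0, 0.0, -0.1, -0.0]
```

Call:
step_arm(increments=[[0,0,0.012,0,0,0],[0,0,0.024,0,0,0],[0,0,0.036,0,0,0],[0,0,0.046,0,0,0],[0,0,0.05,0,0,0],[0,0,0.05,0,0,0]])

```text
time: 15.15
ee_pos: [0.5645, 0.134, 0.1617]
eef_rot: [3.14, 0.609, -2.752]
force: [-0.2, -1.3, -0.4]
grip_width: 0.0216
```

Call:
step_arm(increments=[[0,0,0,0,0,0],[0,0,0,0,0,0],[0,0,0,0,0,0],[0,0,0,0,0,0],[0,0,0,0,0,0]], hand=0.055)

```text
time: 15.65
ee_pos: [0.5645, 0.1339, 0.1618]
eef_rot: [3.14, 0.61, -2.752]
force: [0.6, 0.3, 0.3]
grip_width: 0.055
```

Call:
step_arm(increments=[[0,0,-0.015,0,0,0],[0,0,-0.035,0,0,0],[0,0,-0.055,0,0,0],[0,0,-0.075,0,0,0],[0,0,-0.09,0,0,0],[0,0,-0.09,0,0,0]])

```text
time: 16.25
ee_pos: [0.5166, 0.1138, 0.2371]
eef_rot: [-3.14, 0.611, -2.75]
force: [0.4, -0.6, 0.6]
grip_width: 0.0552
```

Run:
```python
from mv import *
show()
s=Cam("side");t=Cam("top")
s.crop(230,120,400,320,3,"pics/s8.png");t.crop(180,170,310,290,5,"pics/t8.png")
```

```text
t 16.25 pos [0.5166 0.1138 0.2371] rpy [-179.9   35.  -157.6] j [ 0.49  0.39 -1.    2.43  2.01  0.35 -0.34] F [ 0.4 -0.6  0.6] g 0.0552
```

View pics/s8.png

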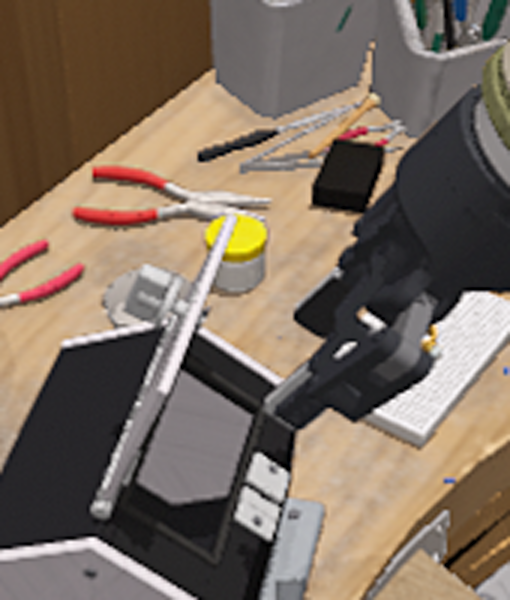

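View pics/t8.png

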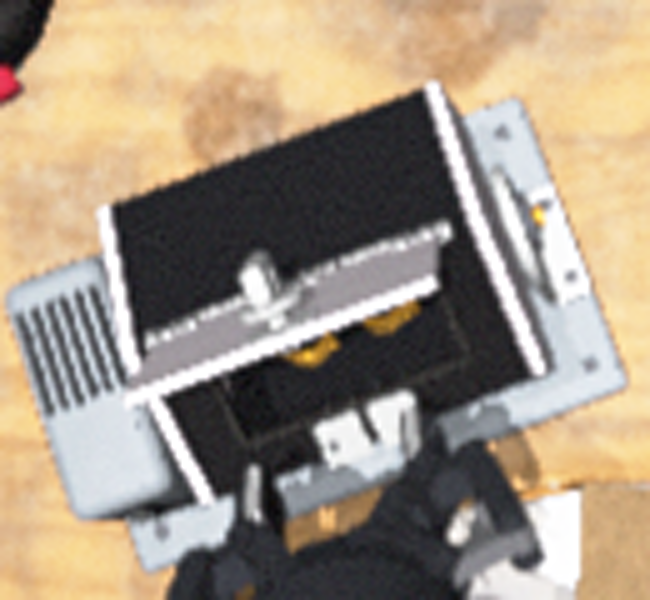

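Both rings are visible inside the barrel, at (315,350) and (390,318) in the top crop. Next I'll close the lid. The plan is to shut the fingers, go over and behind the lid clear of the wing at y −42 mm, then sweep along the hinge arc with the tool held upright.

```bash
cat >> mv.py <<'E'
D0=down(-157.6)
def push(th,r=.078,y=-.042,gap=0,R=D0):
    L=lidR(th); n=L[:,2]; mx=Rm[:,0]
    return hinge+L@[-r,y,.003]+n*(.011*abs(n@mx)+gap)
E
python3 - <<'E'
from mv import *
for th in (1.78,1.2,.6,0): print(th,push(th).round(3), lidR(th)[:,2].round(2))
st=push(1.78)+Rm@[.035,0,0]; print(st,lidedge(1.78))
show(); rows([([.49,.08,.33],D0,4),(st*[1,1,0]+[-.03,0,.37],D0,5),(st+[0,0,.05],D0,3)])
E
```

```text
1.78 [0.586 0.097 0.273] [0.85 0.35 0.39]
1.2 [0.548 0.082 0.247] [0.51 0.21 0.83]
0.6 [0.531 0.075 0.198] [-0.01 -0.    1.  ]
0 [0.539 0.078 0.159] [-0.53 -0.22  0.82]
[0.6184143  0.11062976 0.2727522 ] [0.55709722 0.13078439 0.27983898]
t 16.35 pos [0.5173 0.1139 0.2358] rpy [ 180.    35.  -157.6] j [ 0.49  0.39 -1.    2.43  2.01  0.35 -0.34] F [ 0.8  0.  -0.2] g 0.0552
[[-0.0057, -0.0052, -0.0248, -0.0, 8.7, -0.0], [-0.0113, -0.0105, -0.0495, -0.0, 17.5, -0.0], [-0.017, -0.0157, -0.0743, -0.0, 26.2, -0.0], [-0.0227, -0.021, -0.0991, -0.0, 35.0, -0.0], [-0.0441, -0.0228, -0.0938, -0.0, 35.0, -0.0], [-0.0655, -0.0246, -0.0886, -0.0, 35.0, -0.0], [-0.0869, -0.0265, -0.0834, -0.0, 35.0, -0.0], [-0.1083, -0.0283, -0.0782, -0.0, 35.0, -0.0], [-0.1297, -0.0301, -0.073, -0.0, 35.0, -0.0], [-0.1283, -0.0339, -0.0548, -0.0, 35.0, -0.0], [-0.1268, -0.0377, -0.0366, -0.0, 35.0, -0.0], [-0.1254, -0.0415, -0.0184, -0.0, 35.0, -0.0]]
```

Call:
step_arm(increments=[[-0.0055,-0.005,-0.025,0,7,0],[-0.0115,-0.0105,-0.0495,0,14,0],[-0.017,-0.0155,-0.0745,0,21,0],[-0.0225,-0.021,-0.099,0,28,0],[-0.044,-0.023,-0.094,0,35,0],[-0.0655,-0.0245,-0.0885,0,35,0],[-0.087,-0.0265,-0.0835,0,35,0],[-0.1085,-0.0285,-0.078,0,35,0],[-0.1295,-0.03,-0.073,0,35,0],[-0.1285,-0.034,-0.055,0,35,0],[-0.1255,-0.0415,-0.0185,0,35,0],[-0.1255,-0.0415,-0.0185,0,35,0]], hand=0)

```text
time: 17.55
ee_pos: [0.6183, 0.1089, 0.3164]
eef_rot: [3.14, -0.009, -2.752]
force: [-0.6, -0.9, -0.5]
grip_width: 0.0
```

Run:
```python
from mv import *
s=Cam("side");t=Cam("top")
s.crop(230,120,400,320,3,"pics/s9.png");t.crop(180,170,310,290,5,"pics/t9.png")
st=push(1.78)+Rm@[.030,0,-.002]
show((st,D0))
```

```text
t 17.65 pos [0.6174 0.1107 0.3209] rpy [ 179.9   -0.2 -157.6] j [ 0.37  0.57 -1.01  1.69  0.51  1.18  1.19] F [-0.5  0.7  0.9] g 0.0001
mm,deg [3.9, -0.5, 50.2, 0.1, -0.2, 0.0]
```

View pics/s9.png

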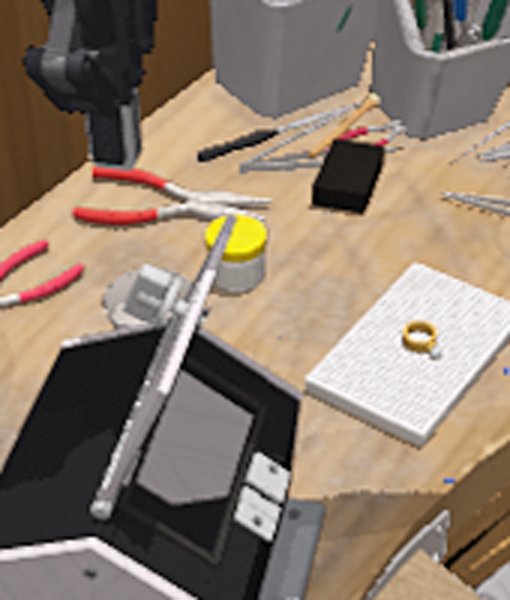

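View pics/t9.png

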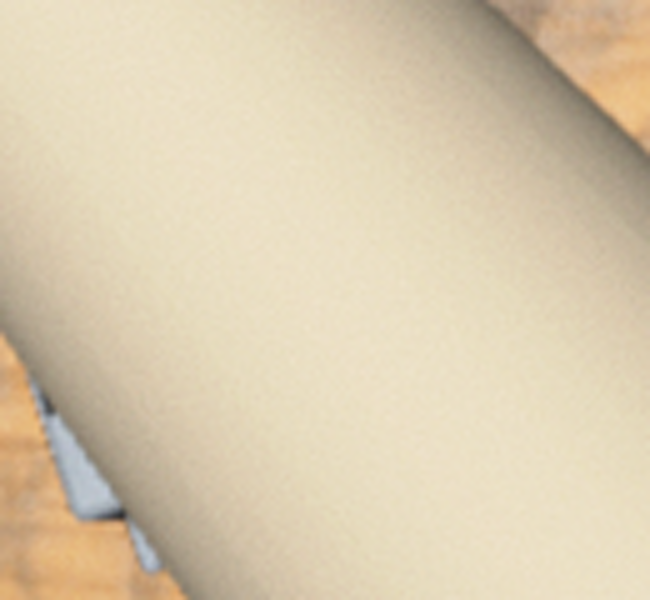

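The side view shows the shut fingers above and behind the lid. I'll lower them behind it.

Call:
step_arm(increments=[[0.001,0,0.02,0,0,0],[0.002,0,0.035,0,0,0],[0.004,0,0.046,0,0,0],[0.004,0,0.05,0,0,0],[0.004,0,0.05,0,0,0]])

```text
time: 18.15
ee_pos: [0.6132, 0.109, 0.2709]
eef_rot: [3.14, -0.005, -2.75]
force: [-0.7, -0.6, -0.5]
grip_width: 0.0003
```

Run:
```python
from mv import *
show(); rows([(push(1.78,gap=.01),D0,2)]+[(push(th),D0,1) for th in np.linspace(1.72,1.22,10)])
s=Cam("side"); s.crop(230,120,400,320,3,"pics/s10.png")
```

```text
t 18.15 pos [0.6132 0.109  0.2709] rpy [ 179.9   -0.3 -157.6] j [ 0.36  0.61 -0.98  1.76  0.56  1.09  1.14] F [-0.7 -0.6 -0.5] g 0.0003
[[0.0102, -0.0002, -0.0028, 0.0, -0.1, 0.0], [0.0204, -0.0005, -0.0057, 0.1, -0.3, 0.0], [0.0344, -0.0005, -0.0004, 0.1, -0.3, 0.0], [0.0388, -0.0005, 0.0012, 0.1, -0.3, 0.0], [0.0431, -0.0005, 0.0031, 0.1, -0.3, 0.0], [0.0474, -0.0005, 0.0052, 0.1, -0.3, 0.0], [0.0515, -0.0005, 0.0075, 0.1, -0.3, 0.0], [0.0555, -0.0005, 0.0102, 0.1, -0.3, 0.0], [0.0593, -0.0005, 0.0131, 0.1, -0.3, 0.0], [0.063, -0.0005, 0.0162, 0.1, -0.3, 0.0], [0.0664, -0.0005, 0.0195, 0.1, -0.3, 0.0], [0.0697, -0.0005, 0.0231, 0.1, -0.3, 0.0]]
```

View pics/s10.png

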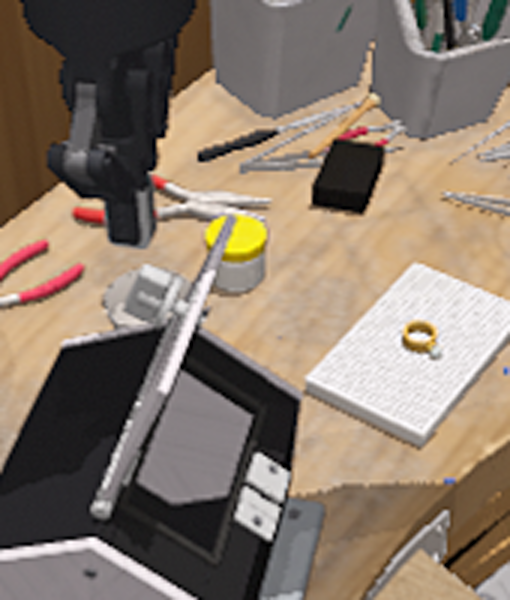

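Call:
step_arm(increments=[[0.01,0,-0.001,0,0,0],[0.0205,-0.0005,-0.003,0,0,0],[0.034,-0.0005,0,0,0,0],[0.039,-0.0005,0.001,0,0,0],[0.043,-0.0005,0.003,0,0,0],[0.0475,-0.0005,0.005,0,0,0],[0.0515,-0.0005,0.0075,0,0,0],[0.0555,-0.0005,0.01,0,0,0],[0.0595,-0.0005,0.013,0,0,0],[0.063,-0.0005,0.016,0,0,0],[0.0665,-0.0005,0.0195,0,0,0],[0.0695,-0.0005,0.023,0,0,0]])

```text
time: 19.4
ee_pos: [0.5491, 0.0822, 0.2483]
eef_rot: [3.14, -0.004, -2.75]
force: [1.1, 0.8, -0.1]
grip_width: 0.0001
```

Run:
```python
from mv import *
show(); rows([(push(th),D0,1) for th in np.linspace(1.17,.6,12)])
s=Cam("side"); s.crop(230,120,400,320,3,"pics/s11.png")
```

```text
t 19.4 pos [0.5491 0.0822 0.2483] rpy [ 179.9   -0.2 -157.6] j [ 0.43  0.55 -1.01  1.93  0.56  0.98  1.12] F [ 1.1  0.8 -0.1] g 0.0001
[[0.0031, -0.0002, 0.0036, 0.1, -0.2, 0.0], [0.0058, -0.0002, 0.0073, 0.1, -0.2, 0.0], [0.0082, -0.0002, 0.0112, 0.1, -0.2, 0.0], [0.0105, -0.0002, 0.0152, 0.1, -0.2, 0.0], [0.0125, -0.0002, 0.0193, 0.1, -0.2, 0.0], [0.0142, -0.0002, 0.0235, 0.1, -0.2, 0.0], [0.0158, -0.0002, 0.0279, 0.1, -0.2, 0.0], [0.017, -0.0002, 0.0323, 0.1, -0.2, 0.0], [0.018, -0.0002, 0.0368, 0.1, -0.2, 0.0], [0.0188, -0.0002, 0.0413, 0.1, -0.2, 0.0], [0.0193, -0.0002, 0.0459, 0.1, -0.2, 0.0], [0.0195, -0.0002, 0.0503, 0.1, -0.2, 0.0]]
```

View pics/s11.png

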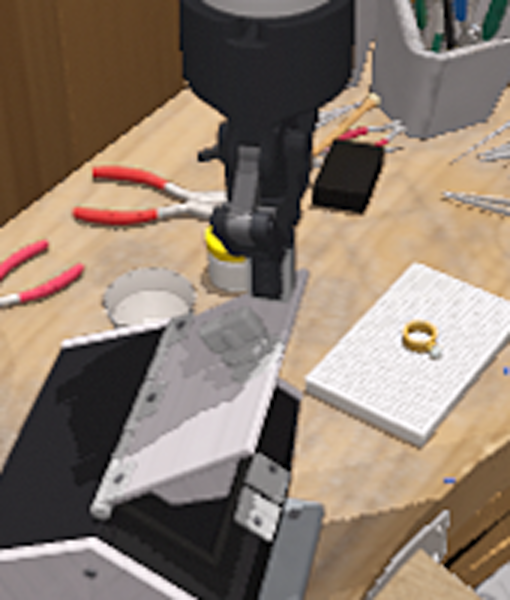

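The lid follows: the side view shows it swung to about half way, with the fingertip on the right part of its outer face. I'll continue along the arc.

Call:
step_arm(increments=[[0.003,0,0.0035,0,0,0],[0.006,0,0.0075,0,0,0],[0.008,0,0.011,0,0,0],[0.0105,0,0.015,0,0,0],[0.0125,0,0.0195,0,0,0],[0.014,0,0.0235,0,0,0],[0.016,0,0.028,0,0,0],[0.017,0,0.0325,0,0,0],[0.018,0,0.037,0,0,0],[0.019,0,0.0415,0,0,0],[0.0195,0,0.046,0,0,0],[0.0195,0,0.0505,0,0,0]])

```text
time: 20.65
ee_pos: [0.53, 0.0743, 0.197]
eef_rot: [3.14, -0.006, -2.75]
force: [-0.3, 0.1, 1.7]
grip_width: -0.0
```

Run:
```python
from mv import *
show(); rows([(push(th),D0,1) for th in np.linspace(.55,.05,12)])
```

```text
t 20.65 pos [0.53   0.0743 0.197 ] rpy [ 179.9   -0.3 -157.6] j [ 0.41  0.58 -0.96  2.03  0.63  0.87  1.05] F [-0.3  0.1  1.7] g -0.0
[[-0.0009, -0.0001, 0.0022, 0.1, -0.3, 0.0], [-0.001, -0.0001, 0.0053, 0.1, -0.3, 0.0], [-0.0012, -0.0001, 0.0083, 0.1, -0.3, 0.0], [-0.0016, -0.0001, 0.0114, 0.1, -0.3, 0.0], [-0.002, -0.0001, 0.0144, 0.1, -0.3, 0.0], [-0.0026, -0.0001, 0.0174, 0.1, -0.3, 0.0], [-0.0033, -0.0001, 0.0204, 0.1, -0.3, 0.0], [-0.0041, -0.0001, 0.0234, 0.1, -0.3, 0.0], [-0.005, -0.0001, 0.0264, 0.1, -0.3, 0.0], [-0.006, -0.0001, 0.0293, 0.1, -0.3, 0.0], [-0.0072, -0.0001, 0.0322, 0.1, -0.3, 0.0], [-0.0084, -0.0002, 0.0351, 0.1, -0.3, 0.0]]
```

Call:
step_arm(increments=[[-0.001,0,0.002,0,0,0],[-0.001,0,0.0055,0,0,0],[-0.001,0,0.0085,0,0,0],[-0.0015,0,0.0115,0,0,0],[-0.002,0,0.0145,0,0,0],[-0.0025,0,0.0175,0,0,0],[-0.0035,0,0.0205,0,0,0],[-0.004,0,0.0235,0,0,0],[-0.005,0,0.0265,0,0,0],[-0.006,0,0.0295,0,0,0],[-0.007,0,0.032,0,0,0],[-0.0085,0,0.035,0,0,0]])

```text
time: 21.85
ee_pos: [0.5377, 0.0775, 0.1617]
eef_rot: [3.14, -0.006, -2.75]
force: [0.9, 0.4, 1.1]
grip_width: 0.0002
```

Run:
```python
from mv import *
show(); rows([(push(th),D0,1) for th in np.linspace(.03,-.06,6)])
s=Cam("side"); s.crop(230,120,400,320,3,"pics/s12.png")
```

```text
t 21.85 pos [0.5377 0.0775 0.1617] rpy [ 179.9   -0.3 -157.6] j [ 0.37  0.63 -0.91  2.04  0.7   0.82  1.  ] F [0.9 0.4 1.1] g 0.0002
[[-0.0005, -0.0002, 0.0011, 0.1, -0.3, 0.0], [-0.001, -0.0002, 0.0022, 0.1, -0.3, 0.0], [-0.0016, -0.0002, 0.0034, 0.1, -0.3, 0.0], [-0.0022, -0.0002, 0.0045, 0.1, -0.3, 0.0], [-0.0028, -0.0002, 0.0056, 0.1, -0.3, 0.0], [-0.0035, -0.0002, 0.0067, 0.1, -0.3, 0.0]]
```

View pics/s12.png

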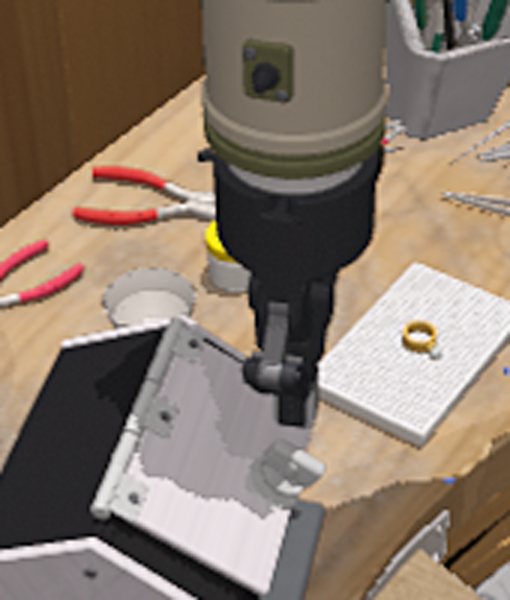

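The lid is nearly shut. I'll press on gently until the force rises.

Call:
step_arm(increments=[[-0.0005,0,0.001,0,0,0],[-0.001,0,0.002,0,0,0],[-0.0015,0,0.0035,0,0,0],[-0.0015,0,0.0035,0,0,0]])

```text
time: 22.3
ee_pos: [0.5391, 0.0781, 0.1576]
eef_rot: [3.14, -0.006, -2.75]
force: [-0.4, 0.6, -0.0]
grip_width: -0.0002
```

Call:
step_arm(increments=[[-0.0005,0,0.001,0,0,0],[-0.001,0,0.002,0,0,0],[-0.001,0,0.003,0,0,0],[-0.001,0,0.003,0,0,0]])

```text
time: 22.7
ee_pos: [0.5396, 0.0784, 0.1563]
eef_rot: [-3.141, -0.006, -2.75]
force: [-7.6, -3.2, 25.1]
grip_width: 0.0001
```

Force rose to 25 N, so the lid is shut on its stop. I'll back off and measure the wing.

Call:
step_arm(increments=[[0,0,-0.015,0,0,0],[0,0,-0.04,0,0,0],[0,-0.02,-0.08,0,0,0],[0,-0.06,-0.12,0,0,0],[0,-0.1,-0.16,0,0,0],[0,-0.14,-0.18,0,0,0],[0,-0.17,-0.18,0,0,0],[0,-0.19,-0.18,0,0,0]], hand=0.045)

```text
time: 23.5
ee_pos: [0.6141, -0.1003, 0.3374]
eef_rot: [-3.14, -0.005, -2.754]
force: [0.2, 0.8, -0.4]
grip_width: 0.0451
```

Run:
```python
from mv import *
show(); s=Cam("side");t=Cam("top")
for nm,c,(x0,y0,x1,y1),f in(("s",s,(255,210,345,320),5.4),("t",t,(190,200,300,280),7)):
    im=cv2.resize(c.img[y0:y1,x0:x1,::-1],None,fx=f,fy=f,interpolation=cv2.INTER_CUBIC)
    cv2.imwrite(f"pics/{nm}_shut.png",im)
    e=[hinge+lidR(0)@v for v in([-.09,.062,.003],[-.09,-.062,.003],[0,-.062,.003],[0,.062,.003])]
    cv2.polylines(im,[((c.proj(e)-[x0,y0]+.5)*f).astype(int)],True,(255,0,0),1)
    w=[wing(0)+Rb@[a,b,.008] for a,b in((-.015,-.0045),(.015,-.0045),(.015,.0045),(-.015,.0045))]
    cv2.polylines(im,[((c.proj(w)-[x0,y0]+.5)*f).astype(int)],True,(0,0,255),1)
    cv2.imwrite(f"pics/{nm}_shut2.png",im)
```

```text
t 23.5 pos [ 0.6141 -0.1003  0.3374] rpy [-179.9   -0.3 -157.8] j [ 0.73  0.56 -1.04  1.68  0.51  1.21  1.52] F [ 0.2  0.8 -0.4] g 0.0451
```

View pics/s_shut2.png

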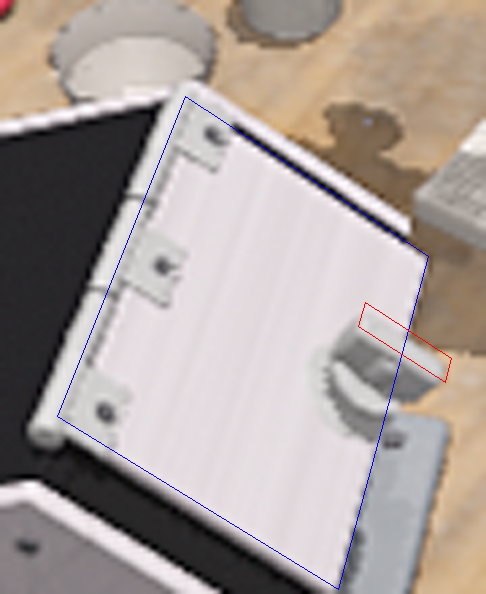

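View pics/t_shut2.png

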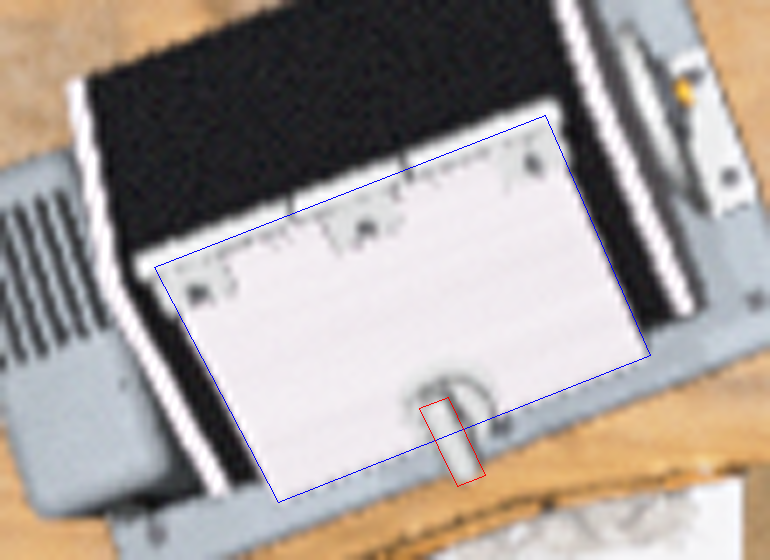

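View pics/s_shut.png

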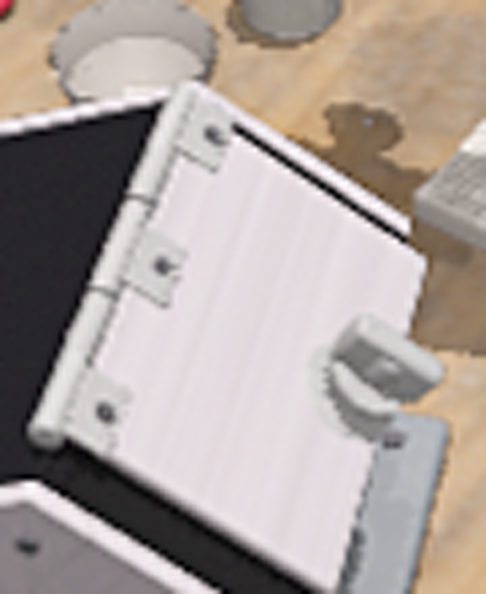

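View pics/t_shut.png

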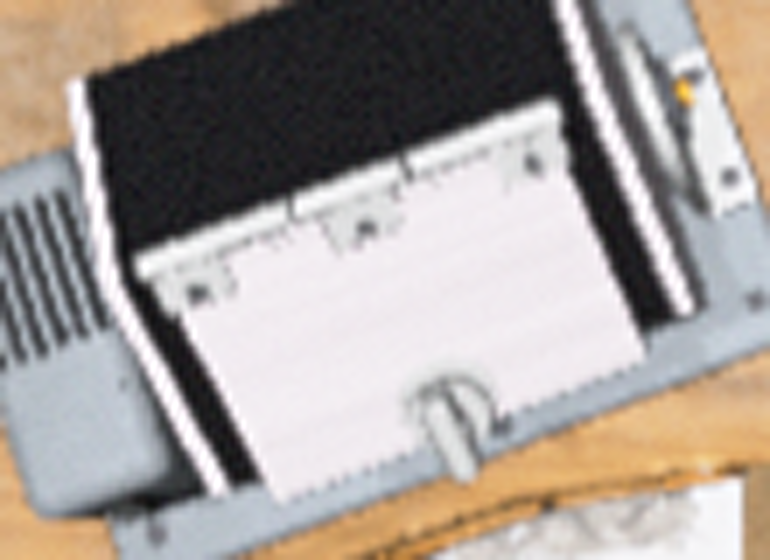

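Run:
```python
from mv import *
s=Cam("side");t=Cam("top")
S=lambda x,y:(255+x/5.4-.4,210+y/5.4-.4); T=lambda x,y:(190+x/7-.43,200+y/7-.43)
# wing top centre; lid front corners L,R
P=tri(s,[S(401,343),S(334,590),S(425,262)],t,[T(451,437),T(278,500),T(645,352)])
ref=[wing(0)+Rb@[0,0,.008]]+[hinge+Rb@[-.09,y,.003] for y in(.062,-.062)]
for p,r in zip(P,ref): print((p*1000).round(1),"minus pred, mouth axes",((p[:3]-r)@Rb*1000).round(1))
```

```text
[5.135e+02 1.128e+02 1.765e+02 4.000e-01] minus pred, mouth axes [ 0.8  0.  -1.2]
[4.944e+02 1.720e+02 1.457e+02 4.000e-01] minus pred, mouth axes [ 0.1 -0.  -1.2]
[541.7  58.6 144.8   0.8] minus pred, mouth axes [-0.   1.1 -2.2]
```

The predicted lid outline fits within about 1–2 mm. It sits about 1.8 mm lower along z, which the touch also indicated, so I'll apply that correction and approach the wing along its axis.

```bash
cat >> mv.py <<'E'
W=wing(0)+Rb@np.array([.0004,.0003,-.0018])
def wt(d,psi=0,dx=0,dy=0): return W+Rb@np.array([dx,dy,-d])   # d: depth of TCP past wing middle
E
python3 - <<'E'
from mv import *
H=hatch(0); print(W)
show(); rows([([.55,.0,.29],down(-165)*Ro.from_euler("y",-15,degrees=True),4),(wt(-.06)+[0.01,-.02,.02],H,6),(wt(-.045),H,2)])
E
```

```text
[0.51770563 0.11487283 0.16925906]
t 23.7 pos [ 0.6124 -0.0957  0.3358] rpy [ 179.9   -0.4 -157.5] j [ 0.72  0.56 -1.04  1.68  0.51  1.21  1.52] F [-0.4 -0.   0.1] g 0.0448
[[0.0052, 0.0281, 0.0115, 0.3, -3.8, 1.9], [0.0104, 0.0561, 0.023, 0.5, -7.7, 3.7], [0.0156, 0.0842, 0.0345, 0.8, -11.5, 5.6], [0.0208, 0.1122, 0.046, 1.0, -15.4, 7.4], [0.0238, 0.1283, 0.0547, 0.9, -18.7, 6.2], [0.0269, 0.1443, 0.0633, 0.7, -22.1, 5.0], [0.03, 0.1603, 0.072, 0.5, -25.4, 3.8], [0.033, 0.1764, 0.0806, 0.4, -28.7, 2.5], [0.0361, 0.1924, 0.0892, 0.2, -32.1, 1.3], [0.0392, 0.2084, 0.0979, 0.1, -35.4, 0.0], [0.0356, 0.2196, 0.114, 0.1, -35.4, 0.0], [0.0319, 0.2307, 0.1301, 0.1, -35.4, 0.0]]
```

Call:
step_arm(increments=[[0.005,0.028,0.0115,0,-4,2],[0.0105,0.056,0.023,0,-8,4],[0.0155,0.084,0.0345,0,-12,5],[0.021,0.112,0.046,0,-15.5,6],[0.024,0.1285,0.0545,0,-19,5],[0.027,0.1445,0.063,0,-22,4],[0.03,0.16,0.072,0,-25.5,3],[0.033,0.1765,0.0805,0,-28.5,2],[0.036,0.1925,0.089,0,-32,1],[0.039,0.2085,0.098,0,-35.4,0],[0.0355,0.2195,0.114,0,-35.4,0],[0.032,0.2305,0.13,0,-35.4,0]], hand=0.03)

```text
time: 24.9
ee_pos: [0.495, 0.0578, 0.2249]
eef_rot: [-3.091, 0.505, -2.756]
force: [-0.6, -0.6, 0.3]
grip_width: 0.0297
```

Run:
```python
from mv import *
H=hatch(0)
show((wt(-.045),H),(wt(.004),H))
```

```text
t 24.9 pos [0.495  0.0578 0.2249] rpy [-177.1   28.9 -157.9] j [ 0.49  0.33 -0.87  2.43  1.71  0.26  0.01] F [-0.6 -0.6  0.3] g 0.0297
mm,deg [-5.5, 45.4, 22.2, -3.1, -6.1, -0.1]
mm,deg [-10.7, 48.0, 70.9, -3.1, -6.1, -0.1]
```

Call:
step_arm(increments=[[-0.001,0.012,0.004,-1,-2,0],[-0.003,0.024,0.01,-2,-4,0],[-0.004,0.036,0.016,-3,-6,0],[-0.0055,0.0455,0.022,-3.1,-6.1,0],[-0.0055,0.0455,0.022,-3.1,-6.1,0],[-0.0055,0.0455,0.022,-3.1,-6.1,0],[-0.0055,0.0455,0.022,-3.1,-6.1,0],[-0.0055,0.0455,0.022,-3.1,-6.1,0]])

```text
time: 25.7
ee_pos: [0.4936, 0.105, 0.2067]
eef_rot: [3.141, 0.612, -2.752]
force: [0.3, -0.2, -0.4]
grip_width: 0.0301
```

Run:
```python
from mv import *
H=hatch(0)
show((wt(-.045),H),(wt(.004),H))
s=Cam("side");t=Cam("top")
s.crop(240,160,360,320,3.7,"pics/s13.png");t.crop(190,190,310,280,6,"pics/t13.png")
```

```text
t 25.7 pos [0.4936 0.105  0.2067] rpy [ 179.9   35.1 -157.7] j [ 0.55  0.5  -1.14  2.51  2.09  0.52 -0.42] F [ 0.3 -0.2 -0.4] g 0.0301
mm,deg [0.2, -0.0, 0.6, -0.0, 0.1, -0.1]
mm,deg [0.2, -0.0, 49.6, -0.0, 0.1, -0.1]
```

View pics/s13.png

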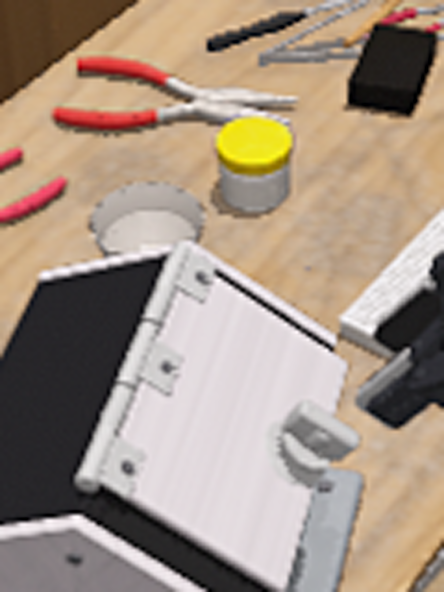

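View pics/t13.png

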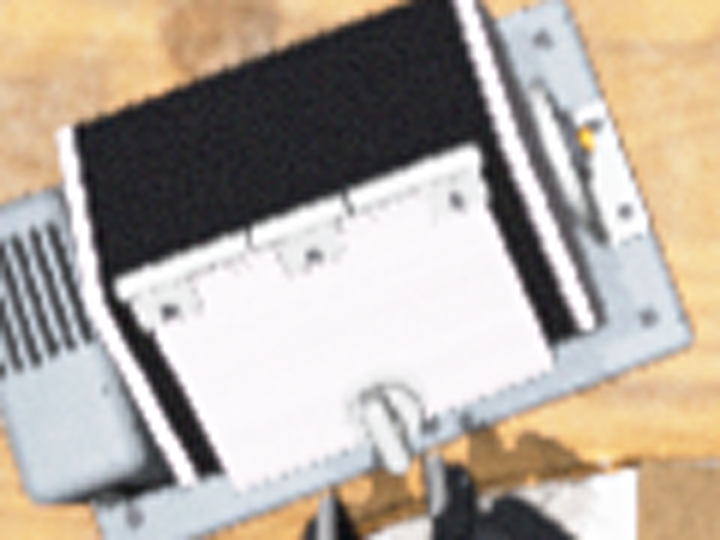

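Run:
```python
from mv import *
p,R,_=cur(); t=Cam("top"); s=Cam("side")
for nm,c,(x0,y0),f in(("t",t,(190,190),6),("s",s,(240,160),3.7)):
    q=[p,p+R.apply([0,.015,0]),p-R.apply([0,.015,0]),W+Rb@[0,0,.008]]
    print(nm,((c.proj(q)-[x0,y0]+.5)*f).round(0).tolist())
```

```text
t [[392.0, 492.0], [350.0, 509.0], [433.0, 476.0], [387.0, 436.0]]
s [[384.0, 377.0], [377.0, 405.0], [391.0, 350.0], [330.0, 422.0]]
```

Call:
step_arm(increments=[[0,0,0.01,0,0,0],[0,0,0.02,0,0,0],[0,0,0.03,0,0,0],[0,0,0.04,0,0,0],[0,0,0.047,0,0,0],[0,0,0.0495,0,0,0],[0,0,0.0495,0,0,0]])

```text
time: 26.6
ee_pos: [0.5199, 0.116, 0.1655]
eef_rot: [3.139, 0.611, -2.753]
force: [0.1, -0.6, 0.4]
grip_width: 0.0299
```

Run:
```python
from mv import *
H=hatch(0)
show((wt(.004),H))
s=Cam("side");t=Cam("top")
s.crop(270,190,350,310,5,"pics/s14.png");t.crop(210,210,300,280,7,"pics/t14.png")
```

```text
t 26.6 pos [0.5199 0.116  0.1655] rpy [ 179.9   35.  -157.8] j [ 0.47  0.64 -1.11  2.5   2.15  0.66 -0.45] F [ 0.1 -0.6  0.4] g 0.0299
mm,deg [-0.1, -0.2, -0.5, 0.1, 0.0, -0.1]
```

View pics/s14.png

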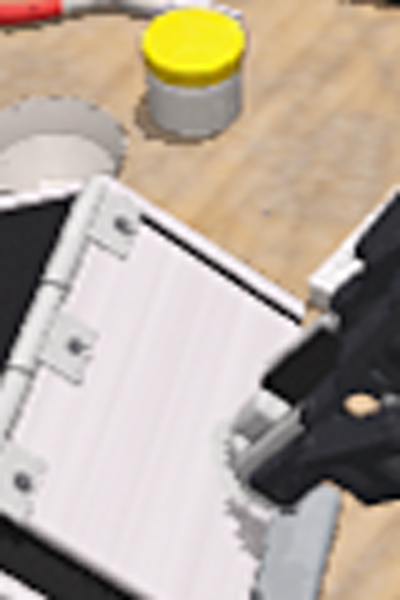

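View pics/t14.png

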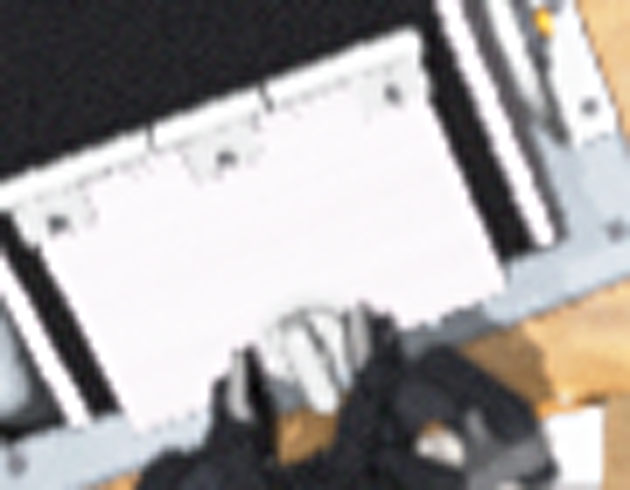

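Run:
```python
from mv import *
p,R,_=cur(); t=Cam("top"); s=Cam("side")
for nm,c,(x0,y0),f in(("t",t,(210,210),7),("s",s,(270,190),5)):
    im=cv2.resize(c.img[y0:y0+70,x0:x0+85,::-1],None,fx=f,fy=f,interpolation=cv2.INTER_CUBIC) if nm=="t" else cv2.resize(c.img[y0:y0+110,x0:x0+80,::-1],None,fx=f,fy=f,interpolation=cv2.INTER_CUBIC)
    def dr(P,col): cv2.polylines(im,[((c.proj(P)-[x0,y0]+.5)*f).astype(int)],True,col,1)
    for sg in(1,-1): dr([p+R.apply([a,sg*.015,b]) for a,b in((-.011,-.003),(.011,-.003),(.011,-.035),(-.011,-.035))],(0,255,0))
    dr([W+Rb@[a,b,.008] for a,b in((-.015,-.0045),(.015,-.0045),(.015,.0045),(-.015,.0045))],(0,0,255))
    cv2.imwrite(f"pics/{nm}14b.png",im)
```

```text
(no output)
```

View pics/t14b.png

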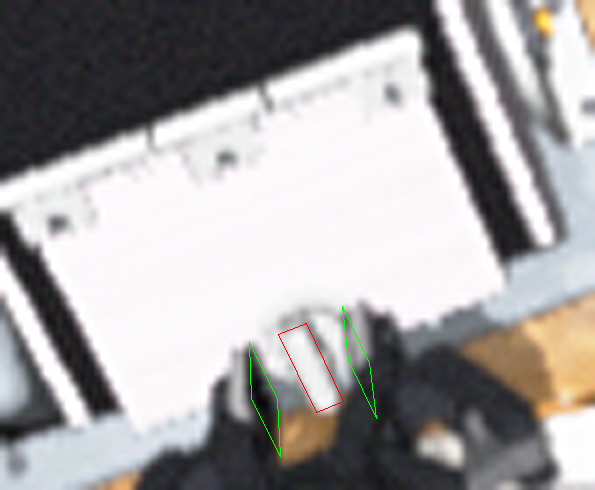

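View pics/s14b.png

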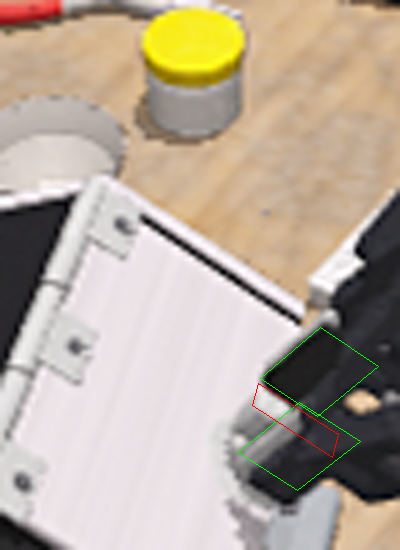

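The overlays agree: the wing stands between the pads, within about 2 mm of centre. I'll close on it.

Call:
step_arm(increments=[[0,0,0,0,0,0],[0,0,0,0,0,0],[0,0,0,0,0,0],[0,0,0,0,0,0],[0,0,0,0,0,0]], hand=0.0, grip_force=40)

```text
time: 27.3
ee_pos: [0.5199, 0.1158, 0.1665]
eef_rot: [3.141, 0.612, -2.752]
force: [-1.3, 0.9, 2.7]
grip_width: 0.0079
```

Run:
```python
from mv import *
H=hatch(0)
show((wt(.004),H)); _,_,s=cur(); print("F in mouth axes",np.array(s["force"])@Rb, "T",np.array(s["ft_torque"])@Rb)
```

```text
t 27.3 pos [0.5199 0.1158 0.1665] rpy [ 179.9   35.1 -157.7] j [ 0.47  0.64 -1.11  2.5   2.15  0.66 -0.45] F [-1.3  0.9  2.7] g 0.0079
mm,deg [0.4, 0.0, 0.3, -0.0, 0.1, -0.1]
F in mouth axes [0.83888931 1.29130659 2.69507225] T [ 0.2787415   0.49091853 -0.02639514]
```

The wing is gripped. Next I'll push in along tool z.

Call:
step_arm(increments=[[0,0,0.002,0,0,0],[0,0,0.004,0,0,0],[0,0,0.006,0,0,0],[0,0,0.007,0,0,0],[0,0,0.007,0,0,0],[0,0,0.007,0,0,0]])

```text
time: 27.9
ee_pos: [0.5235, 0.1173, 0.1609]
eef_rot: [3.141, 0.613, -2.752]
force: [-6.0, -1.9, 10.7]
grip_width: 0.0076
```

Run:
```python
from mv import *
show((wt(.004),hatch(0))); _,_,s=cur(); print("F in mouth axes",np.array(s["force"])@Rb, "T",np.array(s["ft_torque"])@Rb)
S=Cam("side"); S.crop(270,190,350,310,5,"pics/s15.png")
```

```text
t 27.9 pos [0.5235 0.1173 0.1609] rpy [ 180.    35.1 -157.7] j [ 0.46  0.66 -1.11  2.5   2.16  0.68 -0.46] F [-6.  -1.9 10.7] g 0.0076
mm,deg [0.4, -0.1, -6.5, -0.0, 0.1, -0.0]
F in mouth axes [ 0.97979046  0.56159899 12.33444411] T [-0.0486452   0.35037554 -0.06235996]
```

View pics/s15.png

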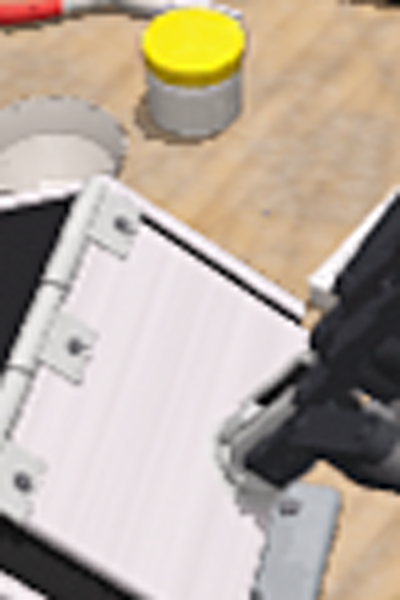

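The stud went in about 6.8 mm, with 12 N on it, so it is at the stop. Now the clockwise quarter turn, positive about tool z.

Call:
step_arm(increments=[[0,0,0.001,0,0,4],[0,0,0.001,0,0,10],[0,0,0.001,0,0,16],[0,0,0.001,0,0,22],[0,0,0.001,0,0,28],[0,0,0.001,0,0,34],[0,0,0.001,0,0,40],[0,0,0.001,0,0,45],[0,0,0.001,0,0,45]])

```text
time: 28.85
ee_pos: [0.5237, 0.1165, 0.1604]
eef_rot: [2.68, 0.419, 2.643]
force: [-12.5, -8.9, 22.3]
grip_width: 0.0077
```

Run:
```python
from mv import *
show((wt(.0105),hatch(45)),(wt(.0105),hatch(90))); _,_,s=cur(); print("F in mouth axes",np.array(s["force"])@Rb, "T",np.array(s["ft_torque"])@Rb)
```

```text
t 28.85 pos [0.5237 0.1165 0.1604] rpy [153.6  24.  151.5] j [ 0.53  0.74 -1.25  2.49  2.05  0.78 -1.13] F [-12.5  -8.9  22.3] g 0.0077
mm,deg [0.5, 0.6, -0.3, -0.0, 0.2, -0.2]
mm,deg [0.5, 0.6, -0.3, 0.1, 0.2, 44.8]
F in mouth axes [ 0.51279072 -3.42347643 26.82148514] T [-0.89521726  0.47487585 -0.04479266]
```

Turned 45° with the grip holding. Joint 3 is at −1.25 against a limit of −1.29, so I'll continue in smaller chunks and watch it, with a little less push.

Call:
step_arm(increments=[[0,0,-0.0005,0,0,4],[0,0,-0.0005,0,0,8],[0,0,-0.0005,0,0,12],[0,0,-0.0005,0,0,15]])

```text
time: 29.25
ee_pos: [0.5234, 0.1161, 0.1606]
eef_rot: [2.594, 0.291, 2.396]
force: [-4.1, -2.8, 6.4]
grip_width: 0.0072
```

Run:
```python
from mv import *
show((wt(.0105),hatch(90))); _,_,s=cur(); print("F in mouth axes",np.array(s["force"])@Rb, "T",np.array(s["ft_torque"])@Rb)
```

```text
t 29.25 pos [0.5234 0.1161 0.1606] rpy [148.6  16.7 137.3] j [ 0.53  0.74 -1.26  2.49  2.04  0.79 -1.39] F [-4.1 -2.8  6.4] g 0.0072
mm,deg [0.7, 0.8, 0.1, 0.1, 0.2, 29.7]
F in mouth axes [-0.32099574 -1.04795793  7.98002824] T [-0.18976616  0.61572807  0.01580732]
```

Call:
step_arm(increments=[[0,0,0.0003,0,0,5],[0,0,0.0003,0,0,10],[0,0,0.0003,0,0,15],[0,0,0.0003,0,0,20],[0,0,0.0003,0,0,24],[0,0,0.0003,0,0,28],[0,0,0.0003,0,0,30.5],[0,0,0.0003,0,0,30.5]])

```text
time: 30.05
ee_pos: [0.523, 0.1157, 0.1601]
eef_rot: [2.529, -0.006, 1.947]
force: [-7.1, -3.2, 10.3]
grip_width: 0.0073
```

Run:
```python
from mv import *
show((wt(.0105),hatch(90))); _,_,s=cur(); print("F in mouth axes",np.array(s["force"])@Rb, "T",np.array(s["ft_torque"])@Rb)
S=Cam("side"); S.crop(270,190,350,310,5,"pics/s16.png"); t=Cam("top"); t.crop(210,210,300,280,7,"pics/t16.png")
```

```text
t 30.05 pos [0.523  0.1157 0.1601] rpy [144.9  -0.3 111.5] j [ 0.54  0.75 -1.27  2.49  2.04  0.8  -1.91] F [-7.1 -3.2 10.3] g 0.0073
mm,deg [1.2, 1.0, 0.0, 0.1, 0.2, -0.9]
F in mouth axes [-0.51817245 -0.26865696 12.93427463] T [-0.07749009  0.74557753 -0.0594076 ]
```

View pics/s16.png

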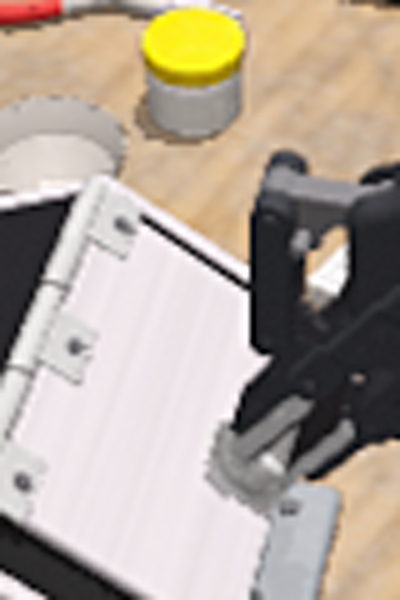

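View pics/t16.png

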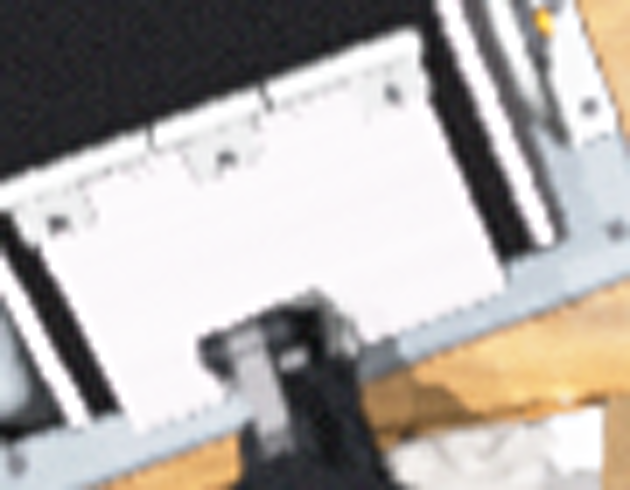

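The tool has turned 90.9°, and the wing now runs along the hinge. I'll ease out 4.5 mm so the stud springs into its seat, then let go.

Call:
step_arm(increments=[[0,0,-0.0015,0,0,0],[0,0,-0.003,0,0,0],[0,0,-0.004,0,0,0],[0,0,-0.0045,0,0,0],[0,0,-0.0045,0,0,0]])

```text
time: 30.65
ee_pos: [0.5206, 0.1147, 0.1637]
eef_rot: [2.529, -0.005, 1.948]
force: [-2.3, 0.1, 4.2]
grip_width: 0.0078
```

Run:
```python
from mv import *
show((wt(.0105),hatch(90))); _,_,s=cur(); print("F in mouth axes",np.array(s["force"])@Rb, "T",np.array(s["ft_torque"])@Rb)
```

```text
t 30.65 pos [0.5206 0.1147 0.1637] rpy [144.9  -0.3 111.6] j [ 0.54  0.74 -1.27  2.5   2.03  0.79 -1.91] F [-2.3  0.1  4.2] g 0.0078
mm,deg [1.3, 1.0, 4.4, 0.1, 0.2, -0.8]
F in mouth axes [0.69101087 0.91717068 4.58611942] T [ 0.11615636  0.5566512  -0.04792384]
```

Call:
step_arm(increments=[[0,0,0,0,0,0],[0,0,0,0,0,0],[0,0,0,0,0,0],[0,0,0,0,0,0]], hand=0.028)

```text
time: 31.05
ee_pos: [0.5207, 0.1147, 0.1636]
eef_rot: [2.53, -0.005, 1.947]
force: [0.3, -0.2, 0.2]
grip_width: 0.028
```

Call:
step_arm(increments=[[0,0,-0.01,0,0,0],[0,0,-0.02,0,0,0],[0,0,-0.03,0,0,0],[0,0,-0.04,0,0,0],[0,0,-0.045,0,0,0],[0,0,-0.045,0,0,0]])

```text
time: 31.65
ee_pos: [0.4967, 0.1046, 0.2009]
eef_rot: [2.529, -0.004, 1.947]
force: [0.5, -0.4, -0.4]
grip_width: 0.0276
```

Run:
```python
from mv import *
show(([.50,-.05,.30],down(-157.6)*Ro.from_euler("z",60,degrees=True)))
S=Cam("side"); S.crop(240,190,350,320,4.5,"pics/s17.png"); t=Cam("top"); t.crop(190,190,310,280,6,"pics/t17.png")
```

```text
t 31.65 pos [0.4967 0.1046 0.2009] rpy [144.9  -0.2 111.6] j [ 0.61  0.59 -1.28  2.51  1.99  0.64 -1.91] F [ 0.5 -0.4 -0.4] g 0.0276
mm,deg [-144.6, 13.3, -112.4, 34.3, 9.2, -29.9]
```

View pics/s17.png

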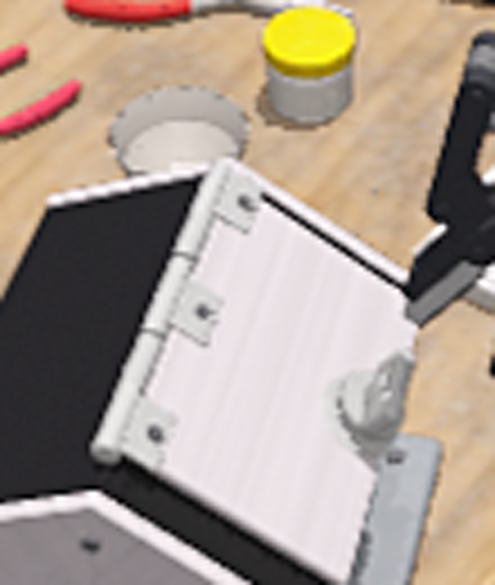

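View pics/t17.png

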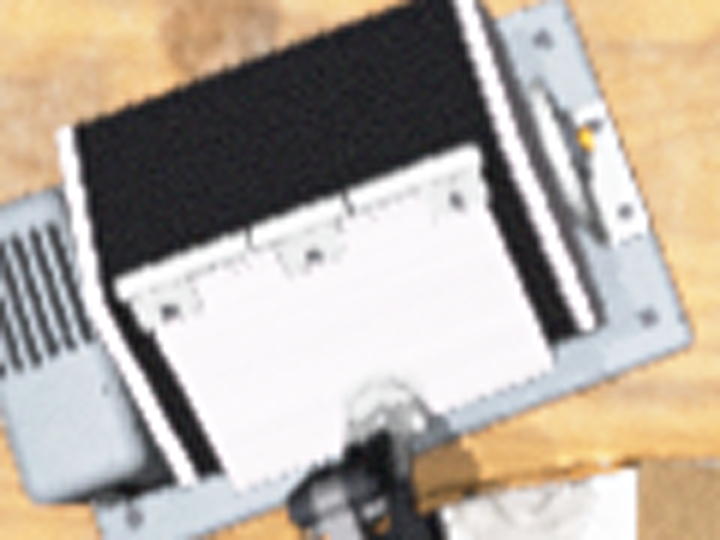

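The side view shows the wing turned along the hinge line at (385,390 in the crop), with the lid shut. I'll retreat up and to the right, unwinding the tilt to relieve joint 3.

Call:
step_arm(increments=[[-0.012,0.001,-0.01,1,0.5,-1],[-0.024,0.002,-0.02,3,1,-3],[-0.036,0.003,-0.03,6,1.5,-5],[-0.05,0.0045,-0.04,9,2.5,-8],[-0.065,0.006,-0.05,13,3.5,-11],[-0.08,0.0075,-0.06,17,4.5,-15],[-0.095,0.009,-0.07,21,5.5,-19],[-0.11,0.01,-0.08,25,6.5,-22],[-0.122,0.011,-0.092,29,7.5,-25],[-0.133,0.012,-0.102,32,8.5,-28],[-0.1445,0.0135,-0.1125,34,9,-30],[-0.1445,0.0135,-0.1125,34,9,-30]])

```text
time: 32.95
ee_pos: [0.5014, -0.052, 0.3005]
eef_rot: [3.14, 0.002, 2.486]
force: [-0.6, 0.4, 0.2]
grip_width: 0.0281
```

Run:
```python
from mv import *
show()
s=Cam("side");t=Cam("top")
s.crop(255,210,345,320,5.4,"pics/s18.png");t.crop(190,200,300,280,7,"pics/t18.png")
cv2.imwrite("pics/s18f.png",s.img[:,:,::-1]);cv2.imwrite("pics/t18f.png",t.img[:,:,::-1])
for nm,c in(("s",s),("t",t)):print(nm,c.proj([wing(0,.002)+Rb@[0,y,.0062] for y in(-.015,0,.015)]).round(1).tolist())
```

```text
t 32.95 pos [ 0.5014 -0.052   0.3005] rpy [1.799e+02 1.000e-01 1.424e+02] j [ 0.86  0.49 -1.23  1.97  0.53  1.06  0.3 ] F [-0.6  0.4  0.2] g 0.0281
s [[330.2, 266.8], [328.1, 274.2], [326.1, 281.7]]
t [[260.8, 259.1], [254.1, 261.7], [247.5, 264.3]]
```

View pics/s18f.png

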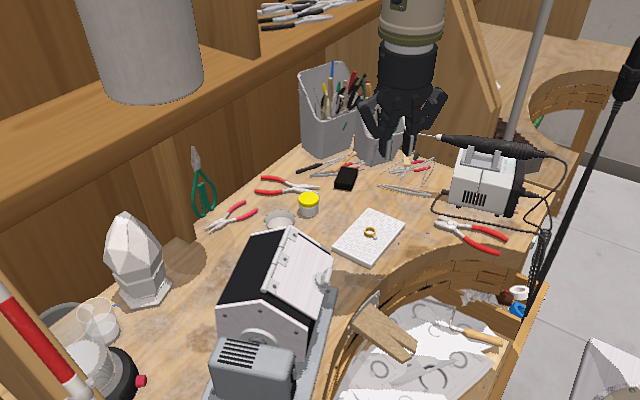

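View pics/t18.png

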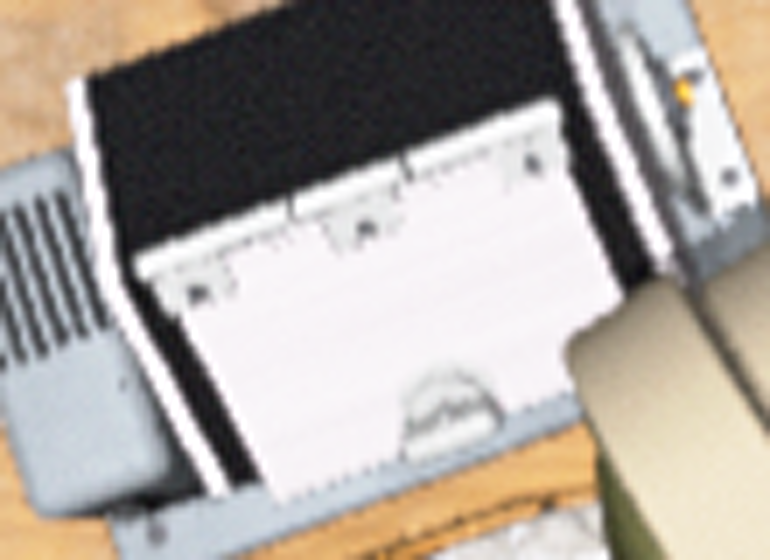

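View pics/s18.png

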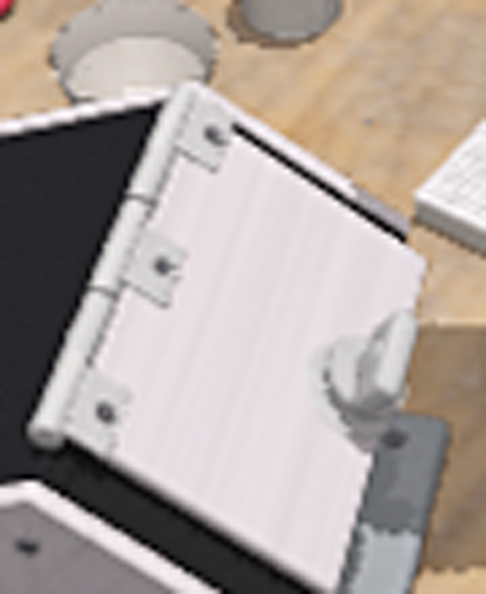

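Run:
```python
from mv import *
s=Cam("side");t=Cam("top")
S=lambda x,y:(255+x/5.4-.4,210+y/5.4-.4); T=lambda x,y:(190+x/7-.43,200+y/7-.43)
s.crop(305,255,345,300,13,"pics/s19.png");t.crop(240,248,270,272,22,"pics/t19.png")
for nm,c in(("s",s),("t",t)):
  for psh in(0,.002,.007):
    print(nm,psh,[ [round(float(v),1) for v in u] for u in c.proj([W+Rb@[-.0045,y,.008-psh] for y in(-.015,.015)])])
```

```text
s 0 [[333.0, 267.8], [329.0, 282.7]]
s 0.002 [[332.3, 268.4], [328.3, 283.3]]
s 0.007 [[330.4, 269.9], [326.4, 284.8]]
t 0 [[261.4, 261.2], [248.1, 266.4]]
t 0.002 [[261.4, 260.7], [248.1, 265.9]]
t 0.007 [[261.2, 259.5], [248.0, 264.7]]
```

View pics/s19.png

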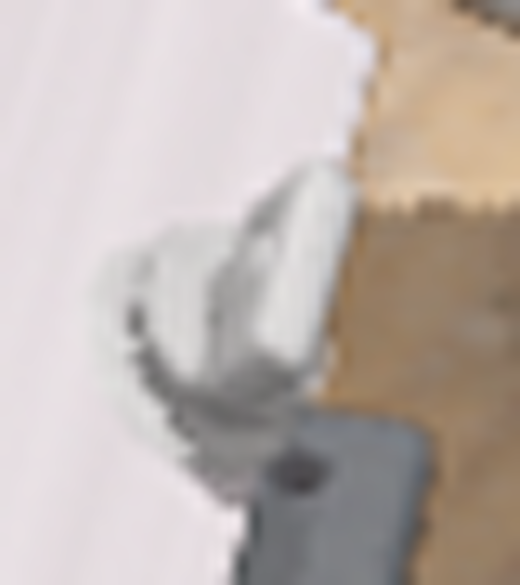

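View pics/t19.png

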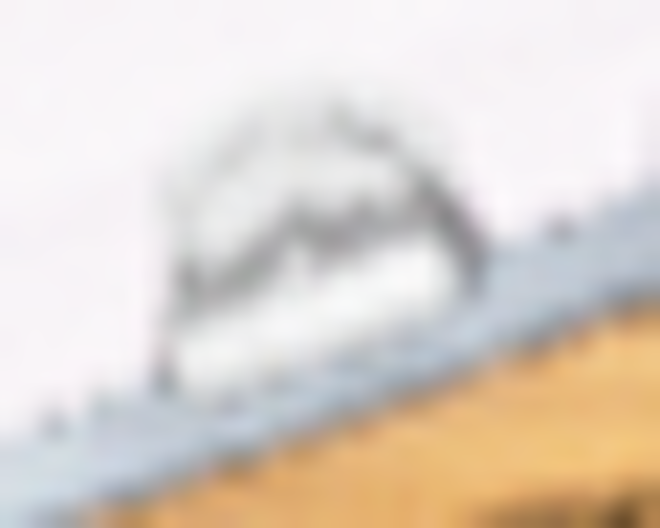

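Run:
```python
from mv import *
s=Cam("side");t=Cam("top")
p=tri(s,[(328.2,275.2)],t,[(253.8,261.7)])[0]
print((p*1000).round(1),"rel W, mouth axes",((p[:3]-W)@Rb*1000).round(1),"(z 8 = out, 6 = seated, 3.5 = on ridge)")
# brightness-based: light top-face mask centroid, both views
for nm,c,(x0,y0,x1,y1) in(("s",s,(320,262,336,288)),("t",t,(244,254,264,270))):
    g=cv2.cvtColor(c.img,cv2.COLOR_RGB2GRAY)[y0:y1,x0:x1]; print(nm); print(g[::1])
```

```text
[514.1 114.  172.6   0.7] rel W, mouth axes [-1.1  0.5  4.8] (z 8 = out, 6 = seated, 3.5 = on ridge)
s
[[222 221 221 220 223 225 226 225 224 224 222 226 211 165 191 188]
 [222 220 220 221 223 226 226 225 224 224 223 224 211 180 186 183]
 [221 220 220 223 224 226 225 224 224 224 223 216 192 178 176 175]
 [221 220 220 223 225 226 225 224 224 223 227 214 164 171 173 178]
 [220 221 221 224 226 226 225 224 226 225 229 211 149 168 172 180]
 [220 221 222 224 226 226 226 219 211 215 200 186 164 176 179 183]
 [220 221 224 224 227 229 221 197 202 220 209 183 159 175 179 188]
 [222 221 224 227 230 221 186 187 216 221 215 199 179 180 188 196]
 [222 222 225 225 207 175 166 196 224 219 215 200 178 192 199 204]
 [223 224 227 219 174 156 173 207 224 214 206 191 139 147 152 155]
 [212 212 211 195 153 157 184 217 222 215 206 179 116 123 127 126]
 [206 210 207 181 179 199 192 222 220 215 202 162 121 129 132 130]
 [207 211 203 174 191 207 201 224 215 208 195 140 125 130 128 128]
 [209 198 170 171 186 196 211 222 216 209 186 125 130 127 125 128]
 [203 174 161 169 170 192 218 220 216 205 169 121 130 128 1
[... 1408 characters left out ...]
 200 177
  196 202]
 [246 247 244 211 193 210 221 232 241 246 242 239 236 224 213 208 198 205
  200 196]
 [246 247 243 213 224 237 243 239 239 239 229 217 209 202 194 194 200 200
  182 163]
 [246 246 234 193 232 240 236 229 219 217 210 189 181 197 195 190 172 170
  176 166]
 [230 233 216 170 212 222 209 206 189 189 198 195 190 173 154 157 160 162
  189 190]
 [202 205 202 193 195 195 183 195 196 202 185 169 163 158 157 170 189 186
  190 189]
 [200 198 202 202 202 198 199 198 184 173 163 161 161 182 192 195 195 195
  196 196]
 [210 209 207 196 192 177 164 161 168 158 169 186 191 189 195 197 196 195
  197 198]
 [210 205 194 176 168 163 152 156 178 178 181 186 187 189 190 191 196 196
  198 198]]
```

The wing lies along the hinge in the top view: −20.6° against −20.5° for the hinge line. While I was still gripping it, the stud had come out freely to about 2.4 mm, with 4.6 N on the tool. That matches the spring at the seat depth, so the stud was in its seat and not riding the cam. Last step: compare the bystanders with the first picture, then hand in.

Run:
```python
from mv import *
s=Cam("side"); a=np.load("c0.npz")["s"]
for n,(x0,y0,x1,y1) in dict(jar=(295,188,322,220),coal=(330,163,362,193),block=(330,200,410,270),cup=(262,205,298,228)).items():
    d=cv2.absdiff(cv2.cvtColor(a[y0:y1,x0:x1],cv2.COLOR_RGB2GRAY),cv2.cvtColor(s.img[y0:y1,x0:x1],cv2.COLOR_RGB2GRAY)); print(n,"px changed>40:",int((d>40).sum()),"of",d.size)
hsv=cv2.cvtColor(s.img,cv2.COLOR_RGB2HSV); m=cv2.inRange(hsv,(14,110,60),(38,255,255)); mm=m*0; mm[205:262,345:400]=m[205:262,345:400]
n,l,st,ce=cv2.connectedComponentsWithStats(mm); print([(s.plane([ce[i]],.0175)[0]*1000).round(1).tolist() for i in range(1,n) if st[i,4]>20])
show()
```

```text
jar px changed>40: 64 of 864
coal px changed>40: 0 of 960
block px changed>40: 209 of 5600
cup px changed>40: 234 of 828
[[586.8, -149.6, 17.5]]
t 33.3 pos [ 0.4995 -0.0497  0.299 ] rpy [179.8   0.2 142.4] j [ 0.86  0.49 -1.23  1.98  0.54  1.05  0.3 ] F [0.3 1.1 0.5] g 0.0277
```

The jar and cup pixels that changed are where the open lid used to hide them, and the block pixels that changed are where the two rings lay. The charcoal block is unchanged, and the stone ring is still at (586.8, −149.6) mm. I'll hand in.

```bash
python3 -c "
from station import env, imaging, job
print(job.job_done()); print(env.get_state()['time'])"
```

```text
the job is handed in; nothing more can be done
None
the job is handed in; nothing more can be done
```

Both signet castings are in the barrel. The hatch lid is shut, and its wing stud is pushed in and turned a quarter turn clockwise. I handed the job in at about 33 s.

**Last checks**
- **Rings:** after the second drop, the top view showed both castings inside the barrel. The stone ring is still on the block, within about 0.3 mm of where it started.
- **Lid:** it closed onto its stop, where the fingertip force rose to 25 N, and it was still shut in the last pictures.
- **Lock:** the tool turned 90.8°, and the wing lies along the hinge line to within about 0.1° in the top view. When I eased off, the stud came out to about 2.4 mm with 4.6 N on the tool, as expected if it is in its seat.
- **Bystanders:** the charcoal block's pixels did not change. The pixel differences at the jar and cup look like parts the open lid used to hide, and both stand in the same place in the pictures. The robot was clear of everything at hand-in.

**What did not fully agree**
- **Stud depth:** measured from the two camera views, the wing's top is about 1 mm lower than it should be when seated. That is within the cameras' error, but it would also fit a stud not fully seated. I relied on the force and travel readings, and did not touch it again to check.
- **Grip width:** the gripper read about 22 mm on the 25 mm rings, and about 1 mm low on the wing. Nothing slipped.
- **Joint 3:** it came to −1.28 rad during the locking, close to its −1.29 limit, but I saw no reading past it.

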